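# Change over the cell charger and put the loggers on charge

### The arm

A 6-joint arm with a two-finger parallel gripper is mounted at the origin on the work surface; the furniture and walls round the work are solid. World frame = base frame: x ahead of the robot, y to its left, z up, the work surface at z = 0. Lengths are in m, angles in rad, forces in N, time in s.
With the tool pointing down it reaches from about 0.225 to 0.725 m from the base axis. Payload 3.1 kg.
Tool frame: the origin (TCP) lies on the centre line of the jaws, within the pads' length; the fingertips stand 25 mm ahead of it and the grasp point (between the pads) lies 6 mm ahead of it (ctrl.nose_length is the distance from the TCP to the fingertips, in m); z points along the fingers, y is the line along which they close (so a half turn about z gives the same grasp; the last joint's range is limited). The gripper opens to 85 mm and grips with 20 to 120 N. Pads are 22 mm wide; open, the fingers measure 114 mm over their backs; the gripper's body (76 mm by 85 mm) begins 54 mm behind the grasp point. The pads swing forward as they close: fully open they stand 13 mm farther back than shut.
Start: joints at [-1.469, 0.048, 0.099, 1.622, 0, 1.443], TCP at [0.12, -0.511, 0.256] pointing down, gripper open.
Joint ranges: [-2.91, 2.91], [-0.99, 1.94], [-1.21, 1.42], [-2.12, 2.29], [-1.49, 1.47], [-3.14, 3.14]. Speed limits (rad/s): [2.79, 2.79, 3.14, 3.14, 3.14, 3.14].

### API

Orientations are given as a unit quaternion [w, x, y, z].
In Python, from rig import ctrl gives the robot as it stands.
- The arm moves only by the shell command python3 -m creep 'ROWS' [FORCE]. ROWS is JSON, a list that holds one entry, the list of rows, each a list of 7 numbers: the shift along the tool's x, y, z in mm, then the turn, a rotation vector about the tool's x, y, z in degrees, then the finger opening in mm, from 0 to 85.4. In form: [[[x, y, z, ax, ay, az, gripper], ...]]. A call has 1 to 20 rows; each row is the pose to reach, as a shift and turn from the pose commanded when the call began, along the tool's axes at that moment; what a row does not reach only later rows make up. A row lasts 1/12 s, in which the tool goes at most 41.7 mm and 7.16 degrees, less where a joint would pass 70% of its speed; a pose out of reach is approached as far as the arm can. A call with a gripper value outside its range is refused whole. The fingers move at their own pace and stop on an object; FORCE is the grip in N (left out, the last holds). Time passes only in rows, so rows that repeat a pose let the fingers close. It gives the time, the measured TCP pose, the force, the opening and the grip force at its end, in the units of the state.
- ctrl.get_state(): the state, without advancing time (a new reading comes with each control period).
- ctrl.grab_frame(name): name is "scene" or "top" or "wrist"; returns the picture (420x560x3 uint8, red, green, blue); there is no depth.
- ctrl.calibration(name): a dict with "vfov" (degrees; the focal length in pixels is half the picture's height over the tangent of half this angle, whatever the lens; pixels are square), "cx", "cy" (the principal point, pixels), "T" (4x4, takes a point from camera to world coordinates); the wrist camera has in their place "tool_from_camera" (4x4, takes a point from camera to tool coordinates, whose origin is the TCP and whose axes are the flange's). Camera axes: x right, y down, z forward; pixel columns grow to the right and rows downward; lengths in m; the calibration is good to about 2 mm. A picture is of the moment at which its call begins: read the wrist's pose just before it. calibration takes no time and is no camera call.
- ctrl.sign_off(): hands the job in; it is judged then, once.
The state is a dict: "time_s": time; "qpos": joint angles; "dq": joint speeds; "effort": joint torques, N m; "position": TCP position; "tcp_rot": TCP orientation; "ft_force": force on the tool from outside, world axes, zero at the start; "wrist_torque": the same for the moment, N m; "gripper_width": opening from 0.0 (shut) to 1.0 (fully open); "gripper_force": force on a finger pad.
Only numpy, scipy, OpenCV 4.12 (cv2) and the standard library are available. Lean on these libraries where they do the work, as an engineer would, in place of code of your own. Each camera call takes 0.05 s, during which the arm holds its last target. There are 200 camera calls.

### The job

Change over the clinic's charging station: take the green charged cells out of the charger and lay them flat in the white tray, and fit every blue cell into a bay, orange plus end at the fixed contact with the red cross, by pressing its other end against the spring plate and lowering it under the orange lip until it is level and fully home. Slide each temperature logger flat over the table, never lifting it (its lift alarm is armed), squarely into its own white outline on the black mat. When all is in place press the green start button fully down and let go, leaving the brown dropper bottle and the vial behind undisturbed.

Things in the scene. Friction and masses are not known exactly. Their poses are not given: they have to be found in the camera images.
- cell_1_mid (a point): Centre of a loose blue rechargeable cell lying on the table: a cylinder 18.5 mm across (faintly eight-sided, so it does not roll away by itself) and 65 mm long, 48 g, blue with a 15 mm orange band at its plus end. Own x axis runs along the cell towards the plus end. Two or three cells are there in a run; the others are absent (None).
- cell_1_plus (a point): Centre of that cell's plus end face (orange end), 32.5 mm along its own x from its centre.
- cell_2_mid (a point): Centre of a loose blue rechargeable cell lying on the table: a cylinder 18.5 mm across (faintly eight-sided, so it does not roll away by itself) and 65 mm long, 48 g, blue with a 15 mm orange band at its plus end. Own x axis runs along the cell towards the plus end. Two or three cells are there in a run; the others are absent (None).
- cell_2_plus (a point): Centre of that cell's plus end face (orange end), 32.5 mm along its own x from its centre.
- cell_3_mid (a point): Centre of a loose blue rechargeable cell lying on the table: a cylinder 18.5 mm across (faintly eight-sided, so it does not roll away by itself) and 65 mm long, 48 g, blue with a 15 mm orange band at its plus end. Own x axis runs along the cell towards the plus end. Two or three cells are there in a run; the others are absent (None).
- cell_3_plus (a point): Centre of that cell's plus end face (orange end), 32.5 mm along its own x from its centre.
- full_1_mid (a point): Centre of a green charged cell (same size, weight and orange plus end as the blue ones; own x axis towards the plus end), at the start fully home in bay_1 under its lip; to come out it must be pushed against the spring until its plus end clears the lip, then lifted. One or both are there in a run; an absent one reads None.
- full_2_mid (a point): Centre of a green charged cell (same size, weight and orange plus end as the blue ones; own x axis towards the plus end), at the start fully home in bay_3 under its lip; to come out it must be pushed against the spring until its plus end clears the lip, then lifted. One or both are there in a run; an absent one reads None.
- tray: Fixed white open tray for charged cells to the left of the charger, 150 mm (x) by 80 mm (y) outside, room for two cells end to end along x, 20 mm high, walls and floor 4 mm or so thick. Origin at the centre of its underside.
- bay_1 (a point): Charger bay: where the centre of a fully seated cell lies, 34 mm above the table. x axis level along the bay, from the fixed contact (plus, red cross) to the spring plate (minus); z up. Neighbouring bays are 68 mm apart in y. Each bay: wall face at x = -32.5 mm; its orange lip overhangs to x = -28.5 mm, from 10.5 to 14 mm above this point.
- spring_1 (a joint): Spring plate of bay_1 (steel, 22 mm wide, from 8 mm below to 32 mm above the bay point, coil spring behind). 0 = free, its face at bay x = +26.5 mm; grows as it is pushed in +x, stop at 0.018 m; 1.5 N preload plus 250 N/m. About 0.006 m with a cell seated, about 0.010 m or more needed for a level cell to pass the lip.
- bay_2 (a point): Charger bay: where the centre of a fully seated cell lies, 34 mm above the table. x axis level along the bay, from the fixed contact (plus, red cross) to the spring plate (minus); z up. Neighbouring bays are 68 mm apart in y. In each bay the cell's plus end must stay above the lip until x > -28.5 mm, then go down; let go, the spring slides it back under the lip.
- spring_2 (a joint): Spring plate of bay_2 (steel, 22 mm wide, from 8 mm below to 32 mm above the bay point, coil spring behind). 0 = free, its face at bay x = +26.5 mm; grows as it is pushed in +x, stop at 0.018 m; 1.5 N preload plus 250 N/m. About 0.006 m with a cell seated, about 0.010 m or more needed for a level cell to pass the lip.
- bay_3 (a point): Charger bay: where the centre of a fully seated cell lies, 34 mm above the table. x axis level along the bay, from the fixed contact (plus, red cross) to the spring plate (minus); z up. Neighbouring bays are 68 mm apart in y. Each bay: saddles at x -32.5 to -18 and 24 to 30 mm, cheeks to 3 mm above this point, 2.2 mm play a side; open between, deck 26 mm below.
- spring_3 (a joint): Spring plate of bay_3 (steel, 22 mm wide, from 8 mm below to 32 mm above the bay point, coil spring behind). 0 = free, its face at bay x = +26.5 mm; grows as it is pushed in +x, stop at 0.018 m; 1.5 N preload plus 250 N/m. About 0.006 m with a cell seated, about 0.010 m or more needed for a level cell to pass the lip.
- start_top (a point): Centre of the top face of the round green start button, 28 mm across, on the low black console at the charger's right-hand end, 38 mm above the table; pressed straight down.
- start (a joint): Start button: 0 = up, 0.006 m = fully down (5 N); it springs back.
- logger_1_mid (a point): Centre (9.5 mm above the table) of a white-grey temperature logger lying flat: 92 mm along its own x, 58 mm along its y, 19 mm high, 120 g, z up.
- place_1 (a point): Centre of one white-outlined place (9.5 mm above the table, where a logger's centre belongs) on the flat black charging mat; the places lie 110 mm apart along the mat's y axis. The place is 98 mm along y and 66 mm along x: the logger's long side lies along y, either way round. The mat is flush with the table, no edge to climb.
- logger_2_mid (a point): Centre (9.5 mm above the table) of a white-grey temperature logger lying flat: 92 mm along its own x, 58 mm along its y, 19 mm high, 120 g, z up.
- place_2 (a point): Centre of one white-outlined place (9.5 mm above the table, where a logger's centre belongs) on the flat black charging mat; the places lie 110 mm apart along the mat's y axis. The place is 98 mm along y and 66 mm along x: the logger's long side lies along y, either way round. The mat is flush with the table, no edge to climb.
- charger: Fixed three-bay cell charger, 126 mm (x) by 262 mm (y), spring housing on its far +x side 54 mm high, contact wall on the -x side 48 mm high with the lips on top, bays at y = +94, +26, -42 mm, button at y = -106 mm. Origin at the centre of its underside.
- vial: Glass vial, 23 mm across, 58 mm high, standing behind the work; leave alone. Origin under its base.
- dropper_bottle: Small brown dropper bottle, 34 mm across, 102 mm high, standing behind the charger; leave alone. Origin under its base.
Not all that is in view belongs to the job. Leave any turquoise look-alike of the part that bears logger_2_mid alone.

How it is judged:
On the way, in this order (a step that is already met when the one before it is completed fails the run):
1. the green cells lie in the tray, every blue cell is home in a bay and every logger lies in its outline (x of full_1_mid in the frame of tray between -0.07 and 0.07 m and y of full_1_mid in the frame of tray between -0.036 and 0.036 m and height (world z) of each of full_1_mid, full_2_mid below 0.026 m and x of full_2_mid in the frame of tray between -0.07 and 0.07 m and y of full_2_mid in the frame of tray between -0.036 and 0.036 m and ((distance between cell_1_mid and bay_1 below 0.006 m and angle between the x axis of cell_1_mid and the x axis of bay_1, either way round below 0.1 rad and x of cell_1_plus in the frame of bay_1 below -0.02 m and value of joint spring_1 above 0.003 m) or (distance between cell_1_mid and bay_2 below 0.006 m and angle between the x axis of cell_1_mid and the x axis of bay_2, either way round below 0.1 rad and x of cell_1_plus in the frame of bay_2 below -0.02 m and value of joint spring_2 above 0.003 m) or (distance between cell_1_mid and bay_3 below 0.006 m and angle between the x axis of cell_1_mid and the x axis of bay_3, either way round below 0.1 rad and x of cell_1_plus in the frame of bay_3 below -0.02 m and value of joint spring_3 above 0.003 m)) and ((distance between cell_2_mid and bay_1 below 0.006 m and angle between the x axis of cell_2_mid and the x axis of bay_1, either way round below 0.1 rad and x of cell_2_plus in the frame of bay_1 below -0.02 m and value of joint spring_1 above 0.003 m) or (distance between cell_2_mid and bay_2 below 0.006 m and angle between the x axis of cell_2_mid and the x axis of bay_2, either way round below 0.1 rad and x of cell_2_plus in the frame of bay_2 below -0.02 m and value of joint spring_2 above 0.003 m) or (distance between cell_2_mid and bay_3 below 0.006 m and angle between the x axis of cell_2_mid and the x axis of bay_3, either way round below 0.1 rad and x of cell_2_plus in the frame of bay_3 below -0.02 m and value of joint spring_3 above 0.003 m)) and ((distance between cell_3_mid and bay_1 below 0.006 m and angle between the x axis of cell_3_mid and the x axis of bay_1, either way round below 0.1 rad and x of cell_3_plus in the frame of bay_1 below -0.02 m and value of joint spring_1 above 0.003 m) or (distance between cell_3_mid and bay_2 below 0.006 m and angle between the x axis of cell_3_mid and the x axis of bay_2, either way round below 0.1 rad and x of cell_3_plus in the frame of bay_2 below -0.02 m and value of joint spring_2 above 0.003 m) or (distance between cell_3_mid and bay_3 below 0.006 m and angle between the x axis of cell_3_mid and the x axis of bay_3, either way round below 0.1 rad and x of cell_3_plus in the frame of bay_3 below -0.02 m and value of joint spring_3 above 0.003 m)) and ((horizontal distance between logger_1_mid and place_1 below 0.015 m and height (world z) of logger_1_mid below 0.016 m and angle between the x axis of logger_1_mid and the y axis of place_1, either way round below 0.2 rad) or (horizontal distance between logger_1_mid and place_2 below 0.015 m and height (world z) of logger_1_mid below 0.016 m and angle between the x axis of logger_1_mid and the y axis of place_2, either way round below 0.2 rad)) and ((horizontal distance between logger_2_mid and place_1 below 0.015 m and height (world z) of logger_2_mid below 0.016 m and angle between the x axis of logger_2_mid and the y axis of place_1, either way round below 0.2 rad) or (horizontal distance between logger_2_mid and place_2 below 0.015 m and height (world z) of logger_2_mid below 0.016 m and angle between the x axis of logger_2_mid and the y axis of place_2, either way round below 0.2 rad))), for 0.2 s.
2. the start button is pressed fully down (value of joint start above 0.0048 m), for 0.05 s.
At the end, for the whole second after the job is handed in: Green cells lying in the tray; each blue cell within 6 mm of a bay point, within 0.1 rad of the bay, plus end at the fixed contact, spring plate back 3 mm or more; each logger flat, within 15 mm (horizontally) and 0.2 rad of an outline; all at rest, button up again (all of step 1 and linear speed of each of cell_1, cell_2, cell_3, full_1, full_2, logger_1, logger_2 below 0.02 m/s and value of joint start below 0.002 m); the robot touches nothing.
It fails at once if a logger is lifted (its centre more than 12 mm above where it lies) (height (world z) of any of logger_1_mid, logger_2_mid above 0.0215 m).
It fails at once if the dropper bottle or the vial is moved more than 30 mm or tipped (distance of any of vial, dropper_bottle from where it was at the start of the episode above 0.03 m or angle between any of vial, dropper_bottle's own z axis and vertical above 0.5 rad).
Of cell_1, cell_2, cell_3 only 2 to 3 are there at a start; the rules pass over those that are not, and their reading is None.
Of full_1, full_2 only 1 to 2 are there at a start; the rules pass over those that are not, and their reading is None.
At some moment in a run one of logger_1, logger_2 may be knocked a few centimetres aside while the robot is not near it.
Once in a run the grip may slacken for a moment while it holds something.
It also fails if it takes over 192 s, if anything falls off the work surface, if the arm or the gripper's body presses on something with over 40 N, if the wrist force passes 120 N, or if a joint passes its speed limit or range.

## Working session

There is one attempt and no reset: what is moved stays moved. The work goes in short steps, Python scripts to look and compute and a shell command to move; the robot and the scene stay as the last step left them, time stands still between calls to the robot, and variables do not carry over. Pictures are saved under pics/ and viewed, at most 14 in all, crops included, and the job is handed in when it is done.

```bash
mkdir -p pics; ls; python3 - <<'E'
from rig import ctrl
import cv2,numpy as np
for n in("top","scene"):
    f=ctrl.grab_frame(n); cv2.imwrite(f"pics/{n}0.png",f[:,:,::-1]); c=ctrl.calibration(n); print(n,c["vfov"],c["cx"],c["cy"],np.round(c["T"],3).tolist(), {k for k in c})
c=ctrl.calibration("wrist");print(c)
print(ctrl.get_state(),ctrl.nose_length)
E
```

```text
pics
top 51.17276465206516 282.1425801845145 209.8822875272593 [[-0.02, -0.998, 0.055, 0.477], [-1.0, 0.02, 0.003, -0.007], [-0.005, -0.055, -0.998, 1.346], [0.0, 0.0, 0.0, 1.0]] {'cx', 'cy', 'T', 'vfov'}
scene 49.724885047378095 280.5870158324617 201.8867404851485 [[-0.512, -0.512, 0.69, -0.217], [-0.859, 0.317, -0.402, 0.438], [-0.012, -0.798, -0.602, 0.686], [0.0, 0.0, 0.0, 1.0]] {'cx', 'cy', 'T', 'vfov'}
{'vfov': 69.84194975834768, 'cx': 280.96551549471167, 'cy': 209.49185917467324, 'tool_from_camera': array([[-1.97491596e-04, -9.46124880e-01, -3.23801902e-01,
         8.50039428e-02],
       [ 9.99999080e-01,  2.47597230e-04, -1.33337486e-03,
        -2.69525033e-04],
       [ 1.34171158e-03, -3.23801868e-01,  9.46123961e-01,
        -1.17853352e-01],
       [ 0.00000000e+00,  0.00000000e+00,  0.00000000e+00,
         1.00000000e+00]])}
{'time_s': 0.1, 'qpos': array([-1.46881877e+00,  4.86959176e-02,  9.77121424e-02,  1.62195479e+00,
       -1.96985084e-07,  1.44299766e+00]), 'dq': array([-0.00039099,  0.00044464,  0.0041458 , -0.00144464, -0.00050824,
       -0.00052377]), 'effort': array([ 3.79516772e-03, -3.39848006e+01,  3.20937288e+01,  1.57939974e-02,
       -6.79499090e-05,  5.14980059e-07]), 'position': array([ 0.11951144, -0.51070874,  0.25520288]), 'tcp_rot': array([-1.07103109e-03,  9.93407047e-01,  1.14635471e-01,  1.37298749e-05]), 'ft_force': array([ 0.25512724,  0.20364422, -0.42830009]), 'wrist_torque': array([0.01106805, 0.01792542, 0.04148595]), 'gripper_force': 0.0, 'gripper_width': 0.9996696403797642} 0.025
```

View pics/top0.png

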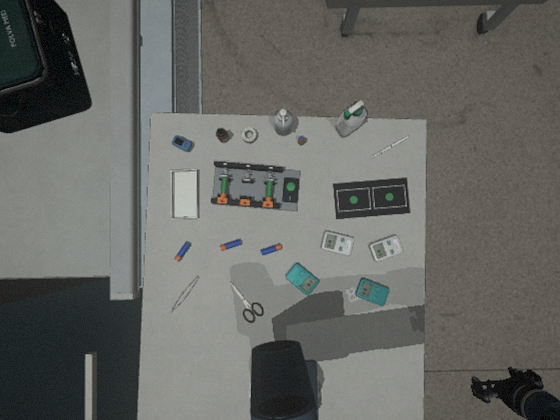

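View pics/scene0.png

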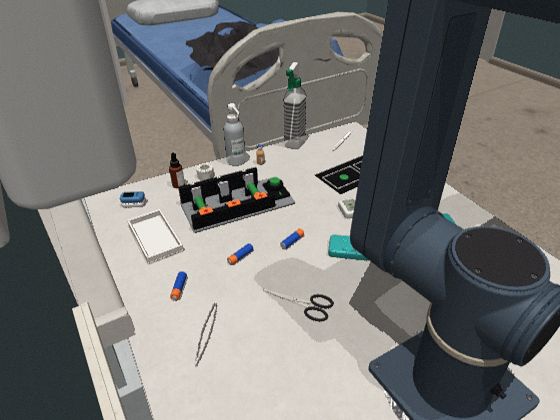

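The top view shows:
- **Blue cells:** (183,251), (231,244) and (271,249).
- **Green cells:** seated in the bays at (224,187) and (270,187), with the middle bay empty.
- **Fixtures:** tray (185,194), button (291,187), mat (371,198).
- **White loggers:** (337,242) and (385,247).

Things that could be mistaken for the targets:
- **Loggers:** turquoise copies at (302,278) and (372,290), and the blue meter at (182,143).
- **Green cells:** the mat's green dots at (354,200) and (389,197), and the green start button.

I choose the white loggers, the green cylinders with orange ends in the bays, and the blue/orange cylinders.

```bash
cat > h.py <<'E'
from rig import ctrl
import cv2,numpy as np
from scipy.spatial.transform import Rotation as Rn
def tool():
    s=ctrl.get_state();q=s["tcp_rot"];T=np.eye(4);T[:3,:3]=Rn.from_quat([q[1],q[2],q[3],q[0]]).as_matrix();T[:3,3]=s["position"];return T
class View:
    def __init__(s,name,save=None):
        T=tool();s.im=ctrl.grab_frame(name);c=ctrl.calibration(name)
        s.T=T@c["tool_from_camera"] if name=="wrist" else np.array(c["T"])
        s.f=210/np.tan(np.radians(c["vfov"]/2));s.cx,s.cy=c["cx"],c["cy"]
        s.hsv=cv2.cvtColor(s.im,cv2.COLOR_RGB2HSV)
        if save:cv2.imwrite(f"pics/{save}.png",s.im[:,:,::-1])
    def ray(s,p):
        d=s.T[:3,:3]@np.array([(p[0]-s.cx)/s.f,(p[1]-s.cy)/s.f,1]);return s.T[:3,3],d/np.linalg.norm(d)
    def at(s,p,z):
        o,d=s.ray(p);return o+d*(z-o[2])/d[2]
    def px(s,P):
        q=np.linalg.inv(s.T)@np.append(P,1);return q[:2]/q[2]*s.f+[s.cx,s.cy]
    def blobs(s,lo,hi,amin=20,z=None):
        m=cv2.morphologyEx(cv2.inRange(s.hsv,np.array(lo),np.array(hi)),cv2.MORPH_CLOSE,np.ones((3,3)))
        cs,_=cv2.findContours(m,cv2.RETR_EXTERNAL,cv2.CHAIN_APPROX_NONE);out=[]
        for c in cs:
            if cv2.contourArea(c)>=amin:
                M=cv2.moments(c);out.append((np.array([M["m10"],M["m01"]])/M["m00"],cv2.contourArea(c),c))
        return sorted(out,key=lambda b:b[0][0])
    def rect(s,c,z): # contour -> metric min-area rect on plane z
        P=np.array([s.at(p,z)[:2] for p in c[:,0,:]],np.float32)
        (x,y),(w,h),_=cv2.minAreaRect(P*1000);b=cv2.boxPoints(cv2.minAreaRect(P*1000))
        e=[b[1]-b[0],b[2]-b[1]];e=max(e,key=np.linalg.norm);return np.round([x,y],1),np.round(sorted([w,h]),1),round(np.degrees(np.arctan2(e[1],e[0]))%180,1)
def tri(a,pa,b,pb):
    o,d=a.ray(pa);p,e=b.ray(pb);k=np.linalg.lstsq(np.c_[d,-e],p-o,rcond=None)[0];return (o+d*k[0]+p+e*k[1])/2
BLUE=((105,120,60),(125,255,255));ORG=((3,150,120),(16,255,255));GRN=((55,110,50),(78,255,255))
E
python3 - <<'E'
from h import *
t=View("top");s=View("scene")
for n,C,z in(("blue",BLUE,.009),("org",ORG,.03),("grn",GRN,.034)):
    for v,nm in((t,"top"),(s,"scene")):
        print(n,nm,[(b[0].round(1).tolist(),b[1],(v.at(b[0],z)*1000).round().tolist()[:2]) for b in v.blobs(*C,8)])
# white things
for b in t.blobs((0,0,150),(180,60,255),150): 
    if b[1]<3000: print("white",b[0].round(),b[1],t.rect(b[2],.019))
for b in t.blobs((0,0,0),(180,255,60),300):
    if b[1]<6000: print("dark",b[0].round(),b[1],t.rect(b[2],.0))
E
```

```text
blue top [([183.1, 249.6], 54.5, [436.0, 302.0]), ([232.6, 243.8], 52.0, [450.0, 151.0]), ([268.0, 250.1], 54.0, [429.0, 43.0])]
blue scene [([136.7, 196.8], 30.5, [769.0, 285.0]), ([164.0, 73.0], 1442.0, [1544.0, -57.0]), ([179.8, 280.3], 124.0, [439.0, 294.0]), ([243.7, 251.0], 126.5, [448.0, 144.0]), ([291.0, 239.1], 113.0, [427.0, 36.0])]
org top [([177.4, 258.1], 11.5, [412.0, 314.0]), ([222.0, 198.7], 48.0, [587.0, 178.0]), ([222.7, 247.2], 8.5, [441.0, 178.0]), ([244.5, 201.7], 38.0, [577.0, 111.0]), ([267.3, 202.5], 54.0, [573.0, 42.0]), ([278.1, 246.9], 11.5, [439.0, 12.0])]
org scene [([175.5, 292.6], 51.0, [393.0, 317.0]), ([205.0, 210.1], 66.5, [600.0, 167.0]), ([232.5, 258.5], 41.0, [420.0, 184.0]), ([233.1, 202.9], 53.0, [591.0, 99.0]), ([259.4, 195.1], 57.5, [585.0, 30.0]), ([300.2, 231.7], 24.5, [417.0, 19.0])]
grn top [([223.3, 185.0], 34.5, [628.0, 173.0]), ([268.8, 188.5], 45.0, [614.0, 37.0]), ([290.7, 186.0], 39.0, [621.0, -29.0]), ([346.4, 114.2], 21.0, [836.0, -203.0]), ([353.4, 199.3], 28.0, [577.0, -217.0]), ([359.0, 111.6], 8.0, [843.0, -241.0]), ([388.9, 19
[... 166 characters left out ...]
2, 80.7], 145.5, [1147.0, -416.0]), ([343.5, 176.5], 35.0, [537.0, -191.0])]
white [ 88. 387.] 254.5 (array([ 35.3, 585.1]), array([ 12. , 186.6]), np.float32(0.3))
dark [137.  47.] 351.5 (array([996.8, 442.3]), array([ 22.1, 457.1]), np.float32(179.9))
dark [282. 382.] 4628.0 (array([40.4,  2.8]), array([198.3, 233.3]), np.float32(179.0))
dark [290. 190.] 312.5 (array([613.7, -29.1]), array([46.2, 71.2]), np.float32(178.7))
dark [371. 198.] 2434.5 (array([ 582.3, -275.7]), array([107.5, 225.5]), np.float32(93.5))
dark [483.   9.] 871.5 (array([1147.7, -627.7]), array([106.5, 427.8]), np.float32(88.7))
dark [520. 395.] 2610.0 (array([ -12.1, -688.9]), array([151.1, 263.5]), np.float32(86.9))
```

```bash
python3 -m creep '[[[632,-469,-45,0,0,19,40],[632,-469,-45,0,0,19,40],[632,-469,-45,0,0,19,40],[632,-469,-45,0,0,19,40],[632,-469,-45,0,0,19,40],[632,-469,-45,0,0,19,40],[632,-469,-45,0,0,19,40],[632,-469,-45,0,0,19,40],[632,-469,-45,0,0,19,40],[632,-469,-45,0,0,19,40],[632,-469,-45,0,0,19,40],[632,-469,-45,0,0,19,40],[632,-469,-45,0,0,19,40],[632,-469,-45,0,0,19,40],[632,-469,-45,0,0,19,40],[632,-469,-45,0,0,19,40],[632,-469,-45,0,0,19,40],[632,-469,-45,0,0,19,40],[632,-469,-45,0,0,19,40],[632,-469,-45,0,0,19,40]]]' 40; python3 - <<'E'
from h import *
v=View("wrist","w1");print(tool().round(3).tolist())
E
```

```text
time_s: 1.87
position: [0.6259, 0.0481, 0.2997]
tcp_rot: [-0.014, 1.0, -0.021, -0.0]
ft_force: [-0.4, 0.6, -0.0]
gripper_width: 0.465
gripper_force: 0.0
[[0.999, -0.041, 0.0, 0.627], [-0.041, -0.999, 0.029, 0.049], [-0.001, -0.029, -1.0, 0.299], [0.0, 0.0, 0.0, 1.0]]
```

View pics/w1.png

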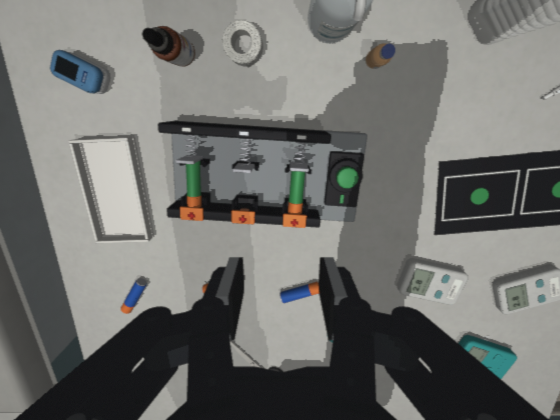

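The wrist view shows the green cells at (194,185) and (297,185), lips at (192,213), (243,216) and (294,220), tray (112,188), and blue cells at (133,296), about (205,290) and (300,292). Next I settle, shift sideways and triangulate.

```bash
python3 -m creep '[[[0,-50,0,0,0,0,40],[0,-50,0,0,0,0,40],[0,-50,0,0,0,0,40],[0,-50,0,0,0,0,40],[0,-50,0,0,0,0,40],[0,-50,0,0,0,0,40],[0,-50,0,0,0,0,40]]]' >/dev/null
cat > m.py <<'E'
from h import *
import pickle
def meas(v):
    d={}
    for n,C,z,a in(("grn",GRN,.034,120),("org",ORG,.046,40),("blue",BLUE,.009,100)):
        d[n]=[(b[0],v.rect(b[2],z)) for b in v.blobs(*C,a)]
        print(n,[(b[0].round().tolist(),[x.tolist() for x in b[1]]) for b in d[n]])
    return d
E
python3 - <<'E'
from m import *
v=View("wrist","w2");print(tool().round(4).tolist());d=meas(v);pickle.dump((v,d),open("a.pkl","wb"))
E
python3 -m creep '[[[20,-70,0,0,0,0,40],[20,-70,0,0,0,0,40],[20,-70,0,0,0,0,40],[20,-70,0,0,0,0,40],[20,-70,0,0,0,0,40],[20,-70,0,0,0,0,40],[20,-70,0,0,0,0,40]]]' >/dev/null
python3 - <<'E'
from m import *
v=View("wrist","w3");print(tool().round(4).tolist());d=meas(v);a,e=pickle.load(open("a.pkl","rb"))
for k in("grn","org","blue"):
  for p in e[k]:
    for q in d[k]:
      P=tri(a,p[0],v,q[0]);r=np.linalg.norm(a.px(P)-p[0])+np.linalg.norm(v.px(P)-q[0])
      if r<6 and -.02<P[2]<.1: print(k,p[0].round(),(P*1000).round(1),round(r,1))
E
```

```text
[[1.0, -0.0081, -0.0006, 0.6261], [-0.008, -0.999, 0.0449, 0.0743], [-0.0009, -0.0449, -0.999, 0.3027], [0.0, 0.0, 0.0, 1.0]]
grn [([217.0, 176.0], [[625.5, 172.3], [16.7, 45.1], 173.0]), ([319.0, 187.0], [[609.9, 37.4], [17.8, 42.1], 175.8000030517578]), ([370.0, 179.0], [[620.8, -28.2], [26.5, 28.2], 90.0]), ([500.0, 203.0], [[589.9, -198.0], [20.5, 23.0], 90.4000015258789])]
org [([141.0, 302.0], [[432.5, 299.9], [12.9, 14.2], 63.0]), ([214.0, 206.0], [[589.1, 176.4], [28.3, 31.4], 174.60000610351562]), ([265.0, 215.0], [[574.8, 109.2], [16.9, 30.3], 84.4000015258789]), ([316.0, 216.0], [[575.2, 40.7], [30.4, 31.9], 174.39999389648438])]
blue [([150.0, 288.0], [[432.3, 304.3], [16.1, 48.6], 144.89999389648438]), ([249.0, 279.0], [[453.7, 140.6], [20.1, 21.7], 7.900000095367432]), ([308.0, 294.0], [[427.9, 47.6], [20.2, 37.1], 106.30000305175781])]
[[0.999, 0.0441, -0.0045, 0.6478], [0.0443, -0.9967, 0.0684, 0.115], [-0.0015, -0.0686, -0.9976, 0.306], [0.0, 0.0, 0.0, 1.0]]
grn [([252.0, 190.0], [[623.1, 173.1], [18.2, 41.4], 174.1999969482422]), ([352.0, 206.0], [[610.7, 36.7], [18
[... 183 characters left out ...]
0, 295.0], [[465.6, 176.9], [12.4, 13.9], 5.400000095367432]), ([248.0, 218.0], [[589.4, 176.3], [30.2, 32.0], 174.0]), ([297.0, 229.0], [[574.9, 109.2], [16.9, 30.2], 84.0]), ([347.0, 234.0], [[575.2, 40.6], [30.2, 31.8], 174.0])]
blue [([175.0, 292.0], [[432.2, 304.2], [16.0, 48.2], 144.6999969482422]), ([266.0, 290.0], [[449.9, 151.8], [19.6, 47.3], 106.80000305175781])]
grn [217. 176.] [625.6 171.1  40. ] 1.2
grn [319. 187.] [609.7  37.2  34.6] 0.6
grn [370. 179.] [621.  -28.1  34.8] 0.0
grn [500. 203.] [ 579.6 -220.9    1.2] 0.1
org [214. 206.] [586.6 176.2  45.6] 0.1
org [265. 215.] [575.1 109.1  46.4] 0.1
org [316. 216.] [572.5  41.4  44.9] 0.2
blue [150. 288.] [433.3 303.5  10. ] 0.0
```

View pics/w3.png

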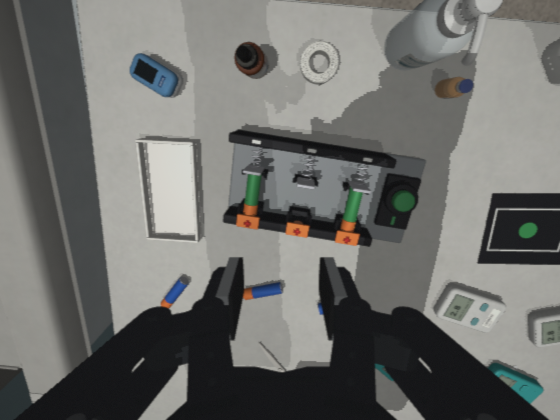

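```bash
python3 - <<'E'
from h import *
s=ctrl.get_state();print(s["qpos"].round(3),s["time_s"],s["ft_force"])
E
```

```text
[0.043 0.444 0.669 1.797 0.069 3.141] 3.1833 [ 0.6590314  -1.02515846 -0.14241803]
```

Joint 6 is at its limit, so I'll use the half-turn grasp (tool yaw about 174°), which also puts the camera on the robot side.

```bash
cat >> h.py <<'E'
def go(x,y,z,yaw,tilt=0):
    "print shift(mm) and rotvec(deg) in tool axes to reach world pose (mm,deg), tool down"
    T=tool();D=Rn.from_euler("z",yaw,degrees=True).as_matrix()@np.diag([1,-1,-1.])
    sh=T[:3,:3].T@(np.array([x,y,z])-T[:3,3]*1000);rv=Rn.from_matrix(T[:3,:3].T@D).as_rotvec(degrees=True)
    s=ctrl.get_state();print("GO",(x,y,z,yaw),"shift",sh.round(1),"rot",rv.round(1),"now",(T[:3,3]*1000).round(1),"yaw",round(np.degrees(np.arctan2(T[1,0],T[0,0])),1),"t",s["time_s"],"w",round(s["gripper_width"],3),"gf",round(s["gripper_force"],1))
E
python3 -m creep '[[[-90,6,20,0,0,-85,40],[-90,6,20,0,0,-85,40],[-90,6,20,0,0,-85,40],[-90,6,20,0,0,-85,40],[-90,6,20,0,0,-85,40],[-90,6,20,0,0,-85,40],[-90,6,20,0,0,-85,40],[-90,6,20,0,0,-85,40],[-90,6,20,0,0,-85,40],[-90,6,20,0,0,-85,40],[-90,6,20,0,0,-85,40],[-90,6,20,0,0,-85,40],[-90,6,20,0,0,-85,40]]]' ; python3 -c "
from h import *;go(560,105,280,174.1);print(ctrl.get_state()['qpos'].round(2))"
```

```text
time_s: 4.27
position: [0.5581, 0.1066, 0.2857]
tcp_rot: [-0.026, 0.721, 0.692, 0.022]
ft_force: [0.8, 0.5, -0.5]
gripper_width: 0.468
gripper_force: 0.0
GO (560, 105, 280, 174.1) shift [-1.9  2.   5.5] rot [  2.6  -3.5 -86.4] now [558.1 106.6 285.7] yaw 87.6 t 4.2667 w 0.468 gf 0.0
[0.04 0.17 0.29 1.69 0.07 1.65]
```

```bash
python3 -m creep '[[[-2,2,6,3,-4,-86,40],[-2,2,6,3,-4,-86,40],[-2,2,6,3,-4,-86,40],[-2,2,6,3,-4,-86,40],[-2,2,6,3,-4,-86,40],[-2,2,6,3,-4,-86,40],[-2,2,6,3,-4,-86,40],[-2,2,6,3,-4,-86,40],[-2,2,6,3,-4,-86,40],[-2,2,6,3,-4,-86,40],[-2,2,6,3,-4,-86,40],[-2,2,6,3,-4,-86,40],[-2,2,6,3,-4,-86,40],[-2,2,6,3,-4,-86,40],[-2,2,6,3,-4,-86,40]]]' >/dev/null; python3 - <<'E'
from m import *
v=View("wrist","w4");go(560,105,280,174.1);print(tool().round(3).tolist());d=meas(v);pickle.dump((v,d),open("a.pkl","wb"))
E
```

```text
GO (560, 105, 280, 174.1) shift [ 0.1 -0.2 -0.7] rot [-0.6  0.1 -0.7] now [560.2 105.2 279.3] yaw 173.5 t 5.5667 w 0.467 gf 0.0
[[-0.993, 0.114, 0.0, 0.56], [0.114, 0.993, -0.01, 0.105], [-0.002, -0.01, -1.0, 0.279], [0.0, 0.0, 0.0, 1.0]]
grn [([53.0, 211.0], [[570.9, -192.8], [22.2, 22.8], 52.099998474121094]), ([186.0, 232.0], [[619.4, -28.1], [28.5, 28.5], 173.60000610351562]), ([234.0, 225.0], [[616.2, 36.2], [17.3, 46.4], 172.3000030517578]), ([339.0, 224.0], [[630.0, 172.2], [18.5, 45.9], 173.60000610351562])]
org [([191.0, 80.0], [[440.4, 20.4], [7.7, 12.2], 100.0]), ([230.0, 193.0], [[574.1, 40.7], [27.9, 30.4], 83.5]), ([287.0, 191.0], [[575.4, 109.1], [17.5, 30.3], 83.5999984741211]), ([335.0, 66.0], [[444.9, 175.6], [12.4, 14.8], 18.200000762939453]), ([343.0, 193.0], [[588.1, 176.3], [27.7, 30.1], 83.5]), ([459.0, 19.0], [[416.4, 301.3], [13.4, 15.2], 59.599998474121094])]
blue [([216.0, 71.0], [[430.4, 41.7], [17.2, 46.7], 107.0]), ([310.0, 78.0], [[450.7, 151.3], [17.2, 46.6], 107.0999984741211]), ([441.0, 47.0], [[436.0, 301.9], [17.3, 49.2], 144.89999389648438])]
```

View pics/w4.png

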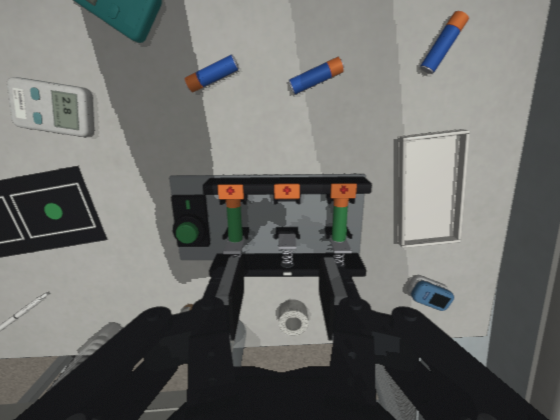

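The wrist view from the robot side shows lips at (230,193), (287,191) and (343,193), green cells at (234,225) and (339,224), the tray at (433,188) and the three blue cells along the top. The bay points come out near (619,173), (612,105) and (605,38) mm with charger yaw about −6°. Triangulated heights match the text: green 35–40 mm, lips 45–46 mm, blue 10 mm.

```bash
python3 -c "
from h import *;go(619.5,173,110,174)
import pickle;v,d=pickle.load(open('a.pkl','rb'))
# tray inner white: top rim & button
for p in((402,137),(469,131),(462,240),(401,245)): print((v.at(p,.02)*1000).round(1))
"
```

```text
GO (619.5, 173, 110, 174) shift [-51.   75.8 168.6] rot [-0.6  0.1 -0.6] now [560.2 105.2 279.3] yaw 173.5 t 5.5667 w 0.467 gf 0.0
[530.5 255.9  20. ]
[532.6 336.   20. ]
[678.2 338.9  20. ]
[676.6 256.6  20. ]
```

```bash
python3 -m creep '[[[-51,76,169,0,0,0,40],[-51,76,169,0,0,0,40],[-51,76,169,0,0,0,40],[-51,76,169,0,0,0,40],[-51,76,169,0,0,0,40],[-51,76,169,0,0,0,40],[-51,76,169,0,0,0,40],[-51,76,169,0,0,0,40]]]' >/dev/null; python3 -c "
from h import *;v=View('wrist','w5');go(619.5,173,52,174);print(tool().round(3)[:3,2])
cv2.imwrite('pics/w5c.png',cv2.resize(v.im[100:400,130:430,::-1],None,fx=2,fy=2))"
```

```text
GO (619.5, 173, 52, 174) shift [ 1.5  0.3 60.5] rot [-0.5  0.3 -0.4] now [620.7 173.1 112.6] yaw 173.6 t 6.2833 w 0.468 gf 0.0
[ 0.004 -0.01  -1.   ]
```

View pics/w5c.png

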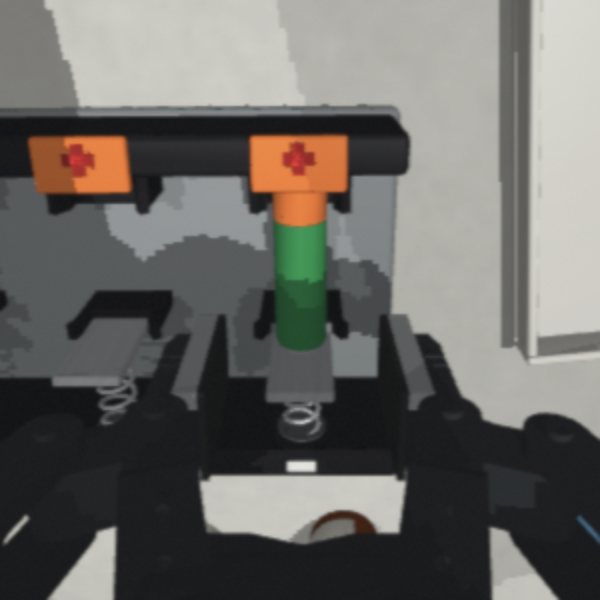

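The crop shows the bay-1 green cell centred at column 300 (frame 280, on the jaw centre line), with its lip and spring plate. This is the right target. Descend and grip.

```bash
python3 -m creep '[[[1,0,60,-0.5,0,-0.4,40],[1,0,60,-0.5,0,-0.4,40],[1,0,60,-0.5,0,-0.4,40],[1,0,60,-0.5,0,-0.4,8],[1,0,60,-0.5,0,-0.4,8],[1,0,60,-0.5,0,-0.4,8],[1,0,60,-0.5,0,-0.4,8],[1,0,60,-0.5,0,-0.4,8],[1,0,60,-0.5,0,-0.4,8],[1,0,60,-0.5,0,-0.4,8]]]' 60; python3 -m creep '[[[-4,0,0,0,0,0,8],[-8,0,0,0,0,0,8],[-8,0,0,0,0,0,8],[-8,0,-10,0,0,0,8],[-8,0,-25,0,0,0,8],[-8,0,-60,0,0,0,8],[-8,0,-90,0,0,0,8],[-8,0,-90,0,0,0,8]]]'; python3 -c "
from h import *;v=View('wrist','w6');go(619.5,173,52,174)
cv2.imwrite('pics/w6c.png',v.im[100:400,130:430,::-1])"
```

```text
time_s: 7.12
position: [0.6201, 0.1728, 0.053]
tcp_rot: [0.003, 0.052, 0.999, -0.001]
ft_force: [-3.1, -2.1, 6.4]
gripper_width: 0.196
gripper_force: 62.1
time_s: 7.78
position: [0.6312, 0.1734, 0.1491]
tcp_rot: [0.008, 0.052, 0.999, 0.001]
ft_force: [2.3, 0.2, 1.0]
gripper_width: 0.195
gripper_force: 61.3
GO (619.5, 173, 52, 174) shift [12.2 -1.6 94.4] rot [0.1 0.8 0.1] now [630.4 173.3 146.5] yaw 174.1 t 7.8333 w 0.193 gf 61.3
```

View pics/w6c.png

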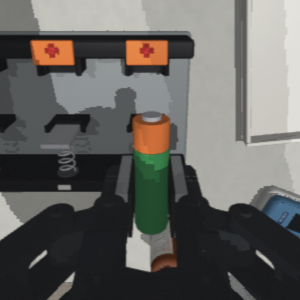

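The green cell is held level in the jaws at crop (152,175) and bay 1 is empty. On to the tray's far end.

```bash
python3 -m creep '[[[5,124,20,0,0,-7,8],[5,124,20,0,0,-7,8],[5,124,20,0,0,-7,8],[5,124,40,0,0,-7,8],[5,124,70,0,0,-7,8],[5,124,95,0,0,-7,8],[5,124,105,0,0,-7,8],[5,124,105,0,0,-7,8]]]'; python3 -c "
from h import *;go(638,297.5,32,181)"
```

```text
time_s: 8.5
position: [0.6331, 0.2959, 0.0331]
tcp_rot: [-0.001, -0.009, 1.0, -0.001]
ft_force: [0.0, 0.1, 0.0]
gripper_width: 0.194
gripper_force: 64.6
GO (638, 297.5, 32, 181) shift [-5.   1.5  1.1] rot [-0.1 -0.1  0.1] now [633.1 295.9  33.1] yaw -178.9 t 8.5 w 0.194 gf 64.6
```

```bash
python3 -m creep '[[[-5,1,0,0,0,0,8],[-5,1,1,0,0,0,8],[-5,1,1,0,0,0,8],[-5,1,1,0,0,0,30],[-5,1,1,0,0,0,30],[-5,1,1,0,0,0,30],[-5,1,-30,0,0,0,30],[-5,1,-70,0,0,0,30],[-5,1,-100,0,0,0,40],[-5,1,-100,0,0,0,40]]]'; python3 -c "
from h import *;go(604.5,37.5,130,174)"
```

```text
time_s: 9.33
position: [0.6433, 0.2988, 0.1447]
tcp_rot: [0.008, -0.009, 1.0, 0.002]
ft_force: [1.0, 0.6, 2.2]
gripper_width: 0.468
gripper_force: 0.0
GO (604.5, 37.5, 130, 174) shift [  43.8 -260.6   13.2] rot [0.2 0.9 7. ] now [643.3 298.8 144.7] yaw -179.0 t 9.3333 w 0.468 gf 0.0
```

```bash
python3 -m creep '[[[44,-261,25,0,0.5,7,40],[44,-261,25,0,0.5,7,40],[44,-261,25,0,0.5,7,40],[44,-261,25,0,0.5,7,40],[44,-261,25,0,0.5,7,40],[44,-261,25,0,0.5,7,40],[44,-261,25,0,0.5,7,40],[44,-261,25,0,0.5,7,40],[44,-261,25,0,0.5,7,40],[44,-261,25,0,0.5,7,40]]]'>/dev/null; python3 -c "
from m import *;v=View('wrist','w7');meas(v);go(604.5,37.5,52,174);print(tool().round(3)[:3,2])
for z in(52,34):print(v.px(tool()[:3,3]*[1,1,0]+[0,0,z/1000]))"
```

```text
grn [([194.0, 265.0], [[620.2, -28.3], [27.3, 32.2], 144.89999389648438]), ([282.0, 252.0], [[617.0, 36.5], [18.0, 49.2], 173.39999389648438])]
org [([282.0, 196.0], [[573.8, 40.5], [28.8, 30.5], 82.69999694824219]), ([391.0, 191.0], [[575.6, 109.3], [17.5, 30.5], 84.0999984741211]), ([501.0, 191.0], [[582.7, 177.6], [17.5, 30.8], 84.0999984741211])]
blue []
GO (604.5, 37.5, 52, 174) shift [-4.5  1.3 58.1] rot [-0.1 -0.4  0.1] now [600.3  36.7 110.1] yaw 174.1 t 10.2167 w 0.471 gf 0.0
[-0.007 -0.001 -1.   ]
[280.36642927 242.39073039]
[280.41732731 231.56579882]
```

```bash
python3 -m creep '[[[-4,1,20,0,0,0,40],[-4,1,58,0,0,0,40],[-4,1,58,0,0,0,40],[-4,1,58,0,0,0,40],[-4,1,58,0,0,0,8],[-4,1,58,0,0,0,8],[-4,1,58,0,0,0,8],[-4,1,58,0,0,0,8],[-4,1,58,0,0,0,8],[-4,1,58,0,0,0,8],[-4,1,58,0,0,0,8]]]' 60; python3 -m creep '[[[-4,0,0,0,0,0,8],[-8,0,0,0,0,0,8],[-8,0,0,0,0,0,8],[-8,0,-10,0,0,0,8],[-8,0,-25,0,0,0,8],[-8,0,-60,0,0,0,8],[-8,0,-90,0,0,0,8],[-8,0,-90,0,0,0,8],[-8,0,-90,0,0,0,8]]]'; python3 -c "
from m import *;v=View('wrist','w8');meas(v);go(571,296.5,120,181)"
```

```text
time_s: 11.13
position: [0.6053, 0.0365, 0.0544]
tcp_rot: [-0.001, 0.052, 0.999, -0.0]
ft_force: [-0.3, 2.8, 6.5]
gripper_width: 0.19
gripper_force: 61.7
time_s: 11.88
position: [0.6148, 0.0347, 0.1456]
tcp_rot: [0.0, 0.052, 0.999, -0.001]
ft_force: [-0.3, -0.3, -1.0]
gripper_width: 0.188
gripper_force: 61.5
grn [([4.0, 195.0], [[576.3, -181.1], [6.9, 19.8], 157.1999969482422]), ([205.0, 227.0], [[620.0, -28.3], [27.5, 30.7], 146.3000030517578]), ([281.0, 292.0], [[691.4, 26.9], [30.1, 90.6], 174.0])]
org [([281.0, 235.0], [[628.6, 34.0], [27.0, 27.4], 174.0]), ([282.0, 158.0], [[568.4, 41.2], [17.3, 30.4], 84.0]), ([377.0, 158.0], [[575.5, 109.3], [17.3, 30.5], 84.0]), ([472.0, 158.0], [[582.7, 177.5], [17.3, 30.7], 84.0])]
blue []
GO (571, 296.5, 120, 181) shift [ 69.3 255.9  22.9] rot [-0.1 -0.2 -7. ] now [613.4  34.8 143.3] yaw 174.0 t 11.9333 w 0.192 gf 61.5
```

```bash
python3 -m creep '[[[70,256,15,0,0,-7,8],[70,256,15,0,0,-7,8],[70,256,15,0,0,-7,8],[70,256,15,0,0,-7,8],[70,256,15,0,0,-7,8],[70,256,15,0,0,-7,8],[70,256,15,0,0,-7,8],[70,256,40,0,0,-7,8],[70,256,80,0,0,-7,8],[70,256,80,0,0,-7,8],[70,256,80,0,0,-7,8]]]'; python3 -c "
from h import *;go(570,297,32,181)"
```

```text
time_s: 12.85
position: [0.5657, 0.2955, 0.0569]
tcp_rot: [-0.007, -0.009, 1.0, -0.002]
ft_force: [-1.0, 0.9, -0.3]
gripper_width: 0.193
gripper_force: 61.5
GO (570, 297, 32, 181) shift [-4.7  1.6 24.8] rot [-0.3 -0.9  0. ] now [565.7 295.5  56.9] yaw -179.0 t 12.85 w 0.193 gf 61.5
```

```bash
python3 -m creep '[[[-4,1,0,0,0,0,8],[-4,1,25,0,0,0,8],[-4,1,25,0,0,0,8],[-4,1,25,0,0,0,8]]]'; python3 -m creep '[[[0,0,0,0,0,0,28],[0,0,0,0,0,0,28],[0,0,0,0,0,0,28],[0,0,-30,0,0,0,28],[0,0,-70,0,0,0,40],[60,-40,-150,0,0,0,40],[60,-40,-230,0,0,0,40],[60,-40,-230,0,0,0,40],[60,-40,-230,0,0,0,40],[60,-40,-230,0,0,0,40],[60,-40,-230,0,0,0,40]]]'; python3 -c "
from m import *;v=View('wrist','w9');d=meas(v);go(450,150,120,197)"
```

```text
time_s: 13.18
position: [0.5762, 0.2991, 0.0412]
tcp_rot: [0.0, -0.009, 1.0, 0.001]
ft_force: [0.9, 0.9, 3.4]
gripper_width: 0.192
gripper_force: 69.5
time_s: 14.1
position: [0.516, 0.2574, 0.2732]
tcp_rot: [0.001, -0.009, 1.0, 0.001]
ft_force: [-0.2, 0.5, -0.1]
gripper_width: 0.468
gripper_force: 0.0
grn [([62.0, 251.0], [[619.2, -26.7], [27.4, 32.8], 123.5999984741211]), ([307.0, 268.0], [[640.0, 296.7], [14.6, 44.4], 2.299999952316284]), ([312.0, 229.0], [[582.6, 299.4], [14.4, 47.6], 2.5999999046325684])]
org [([72.0, 105.0], [[436.8, 31.3], [9.8, 11.1], 98.5999984741211]), ([102.0, 219.0], [[567.9, 40.8], [18.0, 30.4], 85.5999984741211]), ([158.0, 225.0], [[575.3, 108.2], [17.0, 27.0], 84.0999984741211]), ([214.0, 231.0], [[582.5, 176.7], [17.1, 27.6], 84.0999984741211]), ([216.0, 112.0], [[441.3, 186.9], [13.6, 14.9], 17.0]), ([307.0, 250.0], [[606.5, 293.7], [9.2, 15.8], 67.4000015258789]), ([312.0, 205.0], [[545.9, 296.3], [12.7, 13.7], 91.0]), ([333.0, 87.0], [[413.5, 312.9], [12.4, 14.8], 57.0])]
blue [([98.0, 100.0], [[430.9, 39.6], [17.2, 49.0], 107.4000015258789]), ([191.0, 120.0], [[451.5, 148.5], [17.0, 47.9], 106.80000305175781]), ([317.0, 110.0], [[437.3, 300.5], [16.7, 46.7], 144.89999389648438])]
GO (450, 150, 120, 197) shift [  67.1 -106.3  149.9] rot [  0.   -0.2 -16. ] now [515.6 257.4 269.7] yaw -179.0 t 14.15 w 0.467 gf 0.0
```

View pics/w9.png

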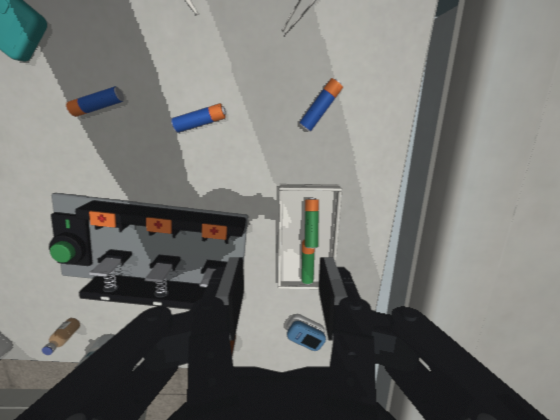

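The view shows the two green cells in the tray at (312,222) and (307,265). The near cell's minus end rests on the other's orange band, so I need to shift it back by about 8 mm.

```bash
python3 - <<'E'
from m import *
v=View('wrist')
for n,C in(("g",GRN),("o",ORG)):
  for b in v.blobs(*C,60):
    if 290<b[0][0]<330:
      P=np.array([v.at(p,.022) for p in b[2][:,0]])*1000;print(n,b[0].round(),"x",P[:,0].min().round(1),P[:,0].max().round(1),"y",P[:,1].mean().round(1))
# tray edges along column 330 : brightness profile
for c in(296,330):
  g=v.im[175:300,c].mean(1);e=np.where(abs(np.diff(g))>12)[0]+175;print(c,e,[(v.at((c,r),.02)*1000).round(0)[:2].tolist() for r in e])
E
```

```text
g [308. 271.] x 623.7 669.0 y 297.8
g [312. 231.] x 563.1 611.7 y 300.1
o [312. 207.] x 546.9 560.6 y 298.9
296 [184 185 186 188 189 191 192 282 283 288 289 290] [[524.0, 278.0], [526.0, 278.0], [527.0, 278.0], [530.0, 278.0], [531.0, 278.0], [533.0, 278.0], [535.0, 278.0], [666.0, 282.0], [667.0, 282.0], [675.0, 283.0], [677.0, 283.0], [679.0, 283.0]]
330 [185 187 189 190 191 235 248 256] [[525.0, 320.0], [527.0, 321.0], [530.0, 321.0], [531.0, 321.0], [533.0, 321.0], [593.0, 325.0], [612.0, 326.0], [624.0, 327.0]]
```

```bash
python3 -m creep '[[[-61,41,150,0,0,0,32],[-61,41,150,0,0,0,32],[-61,41,150,0,0,0,32],[-61,41,150,0,0,0,32],[-61,41,180,0,0,0,32],[-61,41,215,0,0,0,32],[-61,41,232,0,0,0,32],[-61,41,232,0,0,0,32],[-61,41,232,0,0,0,8],[-61,41,232,0,0,0,8],[-61,41,232,0,0,0,8],[-61,41,232,0,0,0,8],[-61,41,232,0,0,0,8]]]' 40; python3 -c "
from h import *;go(569,298,32,181)"
```

```text
time_s: 15.28
position: [0.5729, 0.2989, 0.0338]
tcp_rot: [-0.004, -0.009, 1.0, -0.001]
ft_force: [0.4, -0.4, -0.3]
gripper_width: 0.209
gripper_force: 39.7
GO (569, 298, 32, 181) shift [ 3.9 -0.9  1.9] rot [-0.1 -0.5  0. ] now [572.9 298.9  33.8] yaw -179.0 t 15.2833 w 0.209 gf 39.7
```

```bash
python3 -m creep '[[[0,0,-8,0,0,0,8],[8,0,-8,0,0,0,8],[10,0,-6,0,0,0,8],[10,0,0,0,0,0,8],[10,0,1,0,0,0,8],[10,0,1,0,0,0,8],[10,0,1,0,0,0,28],[10,0,1,0,0,0,28],[10,0,1,0,0,0,28],[10,0,-40,0,0,0,28],[10,0,-80,0,0,0,40],[20,-40,-160,0,0,0,40],[70,-60,-230,0,0,0,40],[70,-60,-230,0,0,0,40],[70,-60,-230,0,0,0,40],[70,-60,-230,0,0,0,40]]]'; python3 - <<'E'
from m import *
v=View('wrist','w10')
for n,C in(("g",GRN),("o",ORG)):
  for b in v.blobs(*C,60):
    P=np.array([v.at(p,.022) for p in b[2][:,0]])*1000
    if P[:,1].mean()>270:print(n,b[0].round(),"x",P[:,0].min().round(1),P[:,0].max().round(1),"y",P[:,1].mean().round(1))
def cells(v):
  O=v.blobs(*ORG,60)
  for b in v.blobs(*BLUE,100):
    p=v.at(b[0],.0125);o=min((v.at(k[0],.0125) for k in O),key=lambda q:np.linalg.norm(q-p));u=(o-p)/np.linalg.norm(o-p)
    # blue part 50 long, orange 15: centres 32.5 apart; mid = blue centre + 7.5
    print("cell mid",((p+u*.0075)*1000).round(1)[:2],"dir",np.degrees(np.arctan2(u[1],u[0])).round(1),"sep",round(np.linalg.norm(o-p)*1000,1))
cells(v);go(450,150,120,197)
E
```

```text
time_s: 16.62
position: [0.5067, 0.2374, 0.2745]
tcp_rot: [0.002, -0.009, 1.0, 0.001]
ft_force: [0.9, 0.9, 1.6]
gripper_width: 0.467
gripper_force: 0.0
g [317. 272.] x 623.8 668.7 y 292.3
g [325. 230.] x 557.5 602.4 y 298.9
o [322. 253.] x 606.8 620.8 y 297.0
o [326. 208.] x 541.0 556.3 y 298.4
o [349.  95.] x 404.1 421.4 y 315.9
cell mid [432.3  34.1] dir -77.9 sep 32.2
cell mid [448.8 157. ] dir 107.0 sep 31.5
cell mid [430.7 304.6] dir 144.4 sep 30.9
GO (450, 150, 120, 197) shift [ 59.4 -87.1 152.8] rot [  0.1   0.3 -16. ] now [507.2 237.8 273.3] yaw -179.0 t 16.6667 w 0.471 gf 0.0
```

Both green cells now lie flat and separate: x 541–602 and 607–669. Blue cells next, starting with the middle one, turning to yaw 107.

```bash
python3 -m creep '[[[60,-80,153,0,0,74,40],[60,-80,153,0,0,74,40],[60,-80,153,0,0,74,40],[60,-80,153,0,0,74,40],[60,-80,153,0,0,74,40],[60,-80,153,0,0,74,40],[60,-80,153,0,0,74,40],[60,-80,153,0,0,74,40],[60,-80,153,0,0,74,40],[60,-80,153,0,0,74,40],[60,-80,153,0,0,74,40],[60,-80,153,0,0,74,40]]]'>/dev/null; cat >> m.py <<'E'
def cells(v):
  O=v.blobs(*ORG,60)
  for b in v.blobs(*BLUE,100):
    p=v.at(b[0],.0125);o=min((v.at(k[0],.0125) for k in O),key=lambda q:np.linalg.norm(q-p));u=(o-p)/np.linalg.norm(o-p)
    print("cell mid",((p+u*.0075)*1000).round(1)[:2],"dir",np.degrees(np.arctan2(u[1],u[0])).round(1),"sep",round(np.linalg.norm(o-p)*1000,1),"rect",v.rect(b[2],.0125),b[0].round())
E
python3 -c "
from m import *;v=View('wrist','w11');cells(v);go(449,157,27,107)"
```

```text
cell mid [449.1 156.6] dir 107.4 sep 31.0 rect (array([451.5, 149. ]), array([16.8, 48.4]), np.float32(106.6)) [284. 232.]
cell mid [449.8 296. ] dir 2.9 sep 112.6 rect (array([440.7, 297.6]), array([17.8, 38.6]), np.float32(145.0)) [339.  23.]
GO (449, 157, 27, 107) shift [-0.8  3.5 84.6] rot [-0.5 -0.1  0.1] now [446.1 156.9 111.6] yaw 107.1 t 17.7167 w 0.466 gf 0.0
```

```bash
python3 -m creep '[[[0,3,40,0,0,0,40],[0,3,75,0,0,0,40],[0,3,85,0,0,0,40],[0,3,85,0,0,0,40],[0,3,85,0,0,0,8],[0,3,85,0,0,0,8],[0,3,85,0,0,0,8],[0,3,85,0,0,0,8],[0,3,85,0,0,0,8],[0,3,85,0,0,0,8],[0,3,85,0,0,0,8]]]' 60; python3 -m creep '[[[0,0,-40,0,0,0,8],[0,0,-80,0,0,0,8],[0,0,-110,0,0,-67,8],[0,0,-110,0,0,-67,8],[0,0,-110,0,0,-67,8],[0,0,-110,0,0,-67,8],[0,0,-110,0,0,-67,8],[0,0,-110,0,0,-67,8],[0,0,-110,0,0,-67,8],[0,0,-110,0,0,-67,8],[0,0,-110,0,0,-67,8],[0,0,-110,0,0,-67,8],[0,0,-110,0,0,-67,8]]]'; python3 -c "
from m import *;v=View('wrist','w12');meas(v);go(605,106.2,100,174);cv2.imwrite('pics/w12c.png',v.im[100:400,130:430,::-1])"
```

```text
time_s: 18.63
position: [0.4492, 0.1577, 0.0283]
tcp_rot: [-0.002, 0.594, 0.804, -0.002]
ft_force: [-0.4, 0.0, 2.0]
gripper_width: 0.191
gripper_force: 60.8
time_s: 19.72
position: [0.4493, 0.1577, 0.1375]
tcp_rot: [-0.004, 0.052, 0.999, -0.001]
ft_force: [-0.1, 0.4, -0.8]
gripper_width: 0.195
gripper_force: 60.6
grn [([441.0, 327.0], [[567.1, 289.5], [16.7, 47.8], 3.0])]
org [([106.0, 214.0], [[428.7, 30.5], [4.7, 11.0], 100.0999984741211]), ([282.0, 242.0], [[463.7, 156.9], [26.1, 26.4], 175.10000610351562]), ([303.0, 361.0], [[580.4, 164.5], [5.3, 13.4], 175.1999969482422]), ([443.0, 301.0], [[530.2, 283.3], [13.6, 14.3], 178.60000610351562]), ([476.0, 145.0], [[405.8, 297.6], [12.6, 14.9], 57.400001525878906])]
blue [([141.0, 202.0], [[431.1, 39.2], [17.6, 49.9], 106.9000015258789]), ([281.0, 296.0], [[538.9, 149.2], [32.9, 92.6], 174.10000610351562]), ([450.0, 178.0], [[437.5, 301.1], [20.3, 48.0], 144.8000030517578])]
GO (605, 106.2, 100, 174) shift [-160.5  -34.8   36.4] rot [-0.1 -0.4 -0. ] now [449.3 157.7 137.5] yaw 174.0 t 19.7667 w 0.194 gf 60.6
```

View pics/w12c.png

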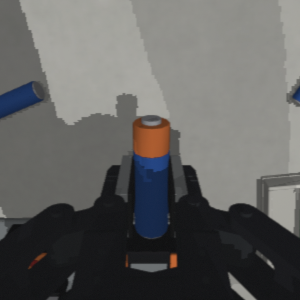

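The blue cell is held level at crop (151,180), orange plus end towards the tool's +x. Travel to bay 2, then check the alignment there.

```bash
python3 -m creep '[[[-158,-35,0,0,0,0,8],[-158,-35,0,0,0,0,8],[-158,-35,0,0,0,0,8],[-158,-35,30,0,0,0,8],[-158,-35,37,0,0,0,8],[-158,-35,37,0,0,0,8],[-158,-35,37,0,0,0,8],[-158,-35,37,0,0,0,8]]]'; python3 -c "
from m import *;v=View('wrist','w13');meas(v);go(602.4,106.4,80,174)
print('cell axis px',[v.px(tool()[:3,3]+tool()[:3,:3]@[a,0,.019-0.0]) .round(1).tolist() for a in(.0325,0,-.03)])"
```

```text
time_s: 20.43
position: [0.6017, 0.1071, 0.1003]
tcp_rot: [-0.004, 0.052, 0.999, -0.001]
ft_force: [-0.6, 0.5, -0.0]
gripper_width: 0.193
gripper_force: 60.6
grn [([92.0, 279.0], [[619.8, -27.4], [27.6, 33.9], 121.0]), ([537.0, 261.0], [[637.7, 280.9], [20.2, 47.8], 1.899999976158142]), ([549.0, 174.0], [[576.9, 277.4], [14.2, 46.5], 10.300000190734863])]
org [([165.0, 204.0], [[568.4, 40.9], [17.7, 30.3], 84.0999984741211]), ([279.0, 220.0], [[588.3, 107.5], [30.4, 43.5], 174.10000610351562]), ([392.0, 205.0], [[582.6, 177.1], [17.7, 30.4], 84.0999984741211]), ([546.0, 222.0], [[602.7, 269.6], [15.3, 21.2], 81.69999694824219]), ([555.0, 126.0], [[545.4, 265.9], [5.4, 14.2], 10.300000190734863])]
blue [([281.0, 295.0], [[665.4, 101.3], [28.2, 79.5], 174.1999969482422])]
GO (602.4, 106.4, 80, 174) shift [-0.5 -0.8 21.2] rot [-0.1 -0.4  0.1] now [602.2 107.3 101.2] yaw 174.1 t 20.4833 w 0.193 gf 60.6
cell axis px [[279.4, 216.3], [279.5, 275.4], [279.6, 323.4]]
```

```bash
python3 -m creep '[[[0,-1.3,12,0,0,0,8],[0,-1.3,21,0,0,0,8],[0,-1.3,21,0,0,0,8],[-6,-1.3,21,0,0,0,8],[-12,-1.3,21,0,0,0,8],[-18,-1.3,21,0,0,0,8],[-18,-1.3,21,0,0,0,8],[-18,-1.3,21,0,0,0,8],[-18,-1.3,28,0,0,0,8],[-18,-1.3,36,0,0,0,8],[-18,-1.3,44,0,0,0,8],[-18,-1.3,48,0,0,0,8],[-18,-1.3,48,0,0,0,8],[-18,-1.3,48,0,0,0,8]]]'; python3 -c "
from m import *;go(612.3,105.1,53,174)"
```

```text
time_s: 21.65
position: [0.6198, 0.1034, 0.053]
tcp_rot: [-0.004, 0.052, 0.999, -0.001]
ft_force: [-6.0, 1.0, 4.2]
gripper_width: 0.194
gripper_force: 61.2
GO (612.3, 105.1, 53, 174) shift [7.7 0.9 0. ] rot [-0.1 -0.4  0. ] now [619.8 103.4  53. ] yaw 174.0 t 21.65 w 0.194 gf 61.2
```

```bash
python3 -m creep '[[[4,0.5,0,0,0,0,8],[7,0.5,0,0,0,0,8],[7,0.5,0,0,0,0,8],[7,0.5,0,0,0,0,30],[7,0.5,0,0,0,0,30],[7,0.5,0,0,0,0,30],[7,0.5,-30,0,0,0,30],[7,0.5,-60,0,0,0,40],[40,0.5,-130,0,0,0,40],[60,0.5,-200,0,0,0,40],[60,0.5,-200,0,0,0,40],[60,0.5,-200,0,0,0,40],[60,0.5,-200,0,0,0,40]]]'; python3 -c "
from m import *;v=View('wrist','w14');meas(v);cells(v);go(432,35,110,287);cv2.imwrite('pics/w14c.png',v.im[:,80:520,::-1])"
```

```text
time_s: 22.73
position: [0.5641, 0.111, 0.2606]
tcp_rot: [0.003, 0.052, 0.999, 0.0]
ft_force: [-0.1, -0.3, 1.3]
gripper_width: 0.466
gripper_force: 0.0
grn [([32.0, 210.0], [[570.8, -191.2], [22.3, 22.3], 142.5]), ([173.0, 234.0], [[620.1, -28.2], [28.5, 29.1], 84.0]), ([430.0, 225.0], [[641.1, 289.0], [16.5, 45.6], 1.2000000476837158]), ([434.0, 174.0], [[576.9, 290.5], [16.7, 43.6], 1.7000000476837158])]
org [([178.0, 73.0], [[441.2, 21.2], [8.4, 12.0], 107.19999694824219]), ([219.0, 192.0], [[568.6, 41.2], [16.6, 30.5], 84.0]), ([279.0, 195.0], [[581.1, 108.3], [27.6, 30.0], 84.0]), ([339.0, 192.0], [[582.7, 177.0], [16.6, 30.0], 84.0]), ([431.0, 203.0], [[606.9, 283.0], [13.8, 14.4], 3.799999952316284]), ([436.0, 149.0], [[544.7, 284.5], [14.0, 14.3], 90.4000015258789]), ([462.0, 12.0], [[416.9, 300.7], [13.0, 15.5], 62.29999923706055])]
blue [([205.0, 63.0], [[430.4, 41.8], [17.3, 46.7], 107.5]), ([279.0, 227.0], [[633.7, 102.5], [18.8, 50.2], 174.39999389648438]), ([443.0, 41.0], [[435.8, 301.9], [17.3, 49.5], 144.5])]
cell mid [432.1  35.3] dir -78.8 sep 32.2 rect (array([430.9,  42.5]), array([17.1, 46.2]), np.float32(107.5)) [205.  63.]
cell mid [624.7 103.7] dir 174.1 sep 44.0 rect (array([632.2, 102.6]), array([18.6, 49.7]), np.float32(174.4)) [279. 227.]
cell mid [429.5 305.2] dir 143.8 sep 31.1 rect (array([436.3, 300.2]), array([17.1, 49. ]), np.float32(144.5)) [443.  41.]
GO (432, 35, 110, 287) shift [123.8 -89.  146.7] rot [-1.000e-01  1.000e-01 -1.129e+02] now [564.  110.8 257. ] yaw 174.1 t 22.7833 w 0.47 gf 0.0
```

View pics/w14c.png

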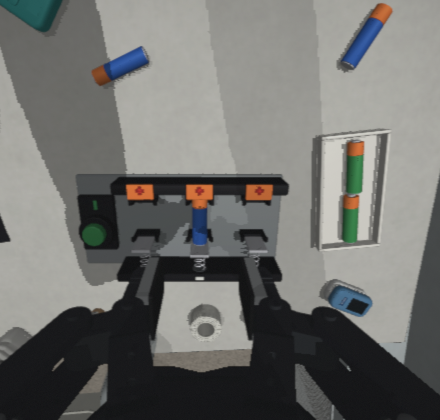

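```bash
python3 -m creep '[[[-15,0,80,0,0,0,40],[-15,0,80,0,0,0,40],[-15,0,80,0,0,0,40],[-15,0,80,0,0,0,40],[-15,0,80,0,0,0,40]]]' >/dev/null; python3 -c "
from m import *;v=View('wrist','w15');meas(v);go(612.3,105.1,53,174);cv2.imwrite('pics/w15c.png',cv2.resize(v.im[120:320,150:430,::-1],None,fx=2.8,fy=2.8,interpolation=cv2.INTER_CUBIC))"
```

```text
grn [([143.0, 262.0], [[619.7, -27.5], [27.6, 32.2], 121.4000015258789]), ([475.0, 250.0], [[639.1, 285.6], [18.1, 46.7], 1.2000000476837158]), ([483.0, 184.0], [[575.8, 287.1], [18.3, 45.3], 1.7000000476837158])]
org [([145.0, 50.0], [[444.6, 23.9], [10.8, 12.6], 104.5999984741211]), ([201.0, 208.0], [[568.2, 41.4], [18.0, 29.8], 84.0]), ([280.0, 212.0], [[580.3, 108.5], [28.2, 30.1], 84.0]), ([360.0, 208.0], [[582.7, 176.9], [17.1, 30.0], 84.0]), ([478.0, 221.0], [[604.5, 278.5], [13.9, 15.5], 86.4000015258789]), ([488.0, 151.0], [[544.4, 279.7], [13.6, 15.3], 88.4000015258789])]
blue [([181.0, 36.0], [[430.1, 41.4], [18.1, 48.2], 107.19999694824219]), ([280.0, 253.0], [[636.6, 102.5], [20.0, 52.7], 174.0]), ([494.0, 17.0], [[442.1, 297.6], [18.6, 35.4], 144.8000030517578])]
GO (612.3, 105.1, 53, 174) shift [-35.5   0.2 120.8] rot [-0.1 -0.2  0. ] now [577.5 108.7 173.9] yaw 174.0 t 23.25 w 0.469 gf 0.0
```

View pics/w15c.png

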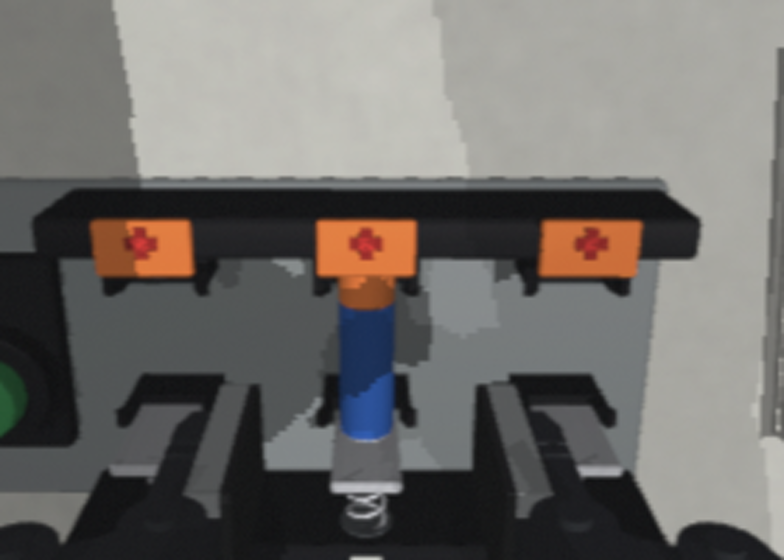

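The crop shows the bay-2 cell seated: orange disappears under the lip at (365,277) with the plate pushed back, in the same proportions as the original green cell. Now the right blue cell.

```bash
python3 -m creep '[[[136,-88,20,0,0,-113,40],[136,-88,40,0,0,-113,40],[136,-88,62,0,0,-113,40],[136,-88,62,0,0,-113,40],[136,-88,62,0,0,-113,40],[136,-88,62,0,0,-113,40],[136,-88,62,0,0,-113,40],[136,-88,62,0,0,-113,40],[136,-88,62,0,0,-113,40],[136,-88,62,0,0,-113,40],[136,-88,62,0,0,-113,40],[136,-88,62,0,0,-113,40],[136,-88,62,0,0,-113,40],[136,-88,62,0,0,-113,40],[136,-88,62,0,0,-113,40],[136,-88,62,0,0,-113,40],[136,-88,62,0,0,-113,40],[136,-88,62,0,0,-113,40]]]'; python3 -c "
from m import *;v=View('wrist','w16');cells(v);go(432.5,35.3,27,287)"
```

```text
time_s: 24.75
position: [0.4337, 0.035, 0.1141]
tcp_rot: [0.001, 0.803, -0.596, -0.0]
ft_force: [0.3, -0.5, 0.7]
gripper_width: 0.468
gripper_force: 0.0
cell mid [623.9 124.2] dir 154.9 sep 33.4 rect (array([628.4, 122.2]), array([25.3, 34.6]), np.float32(173.7)) [ 18. 248.]
cell mid [432.  36.] dir -75.3 sep 30.6 rect (array([429.7,  44.2]), array([16.9, 48. ]), np.float32(107.5)) [284. 230.]
GO (432.5, 35.3, 27, 287) shift [-0.6  0.4 86.5] rot [ 0.2 -0.  -0.1] now [433.3  35.  113.5] yaw -73.1 t 24.8 w 0.468 gf 0.0
```

```bash
python3 -m creep '[[[-1.5,0.5,40,0,0,0,40],[-1.5,0.5,75,0,0,0,40],[-1.5,0.5,86,0,0,0,40],[-1.5,0.5,86,0,0,0,40],[-1.5,0.5,86,0,0,0,8],[-1.5,0.5,86,0,0,0,8],[-1.5,0.5,86,0,0,0,8],[-1.5,0.5,86,0,0,0,8],[-1.5,0.5,86,0,0,0,8],[-1.5,0.5,86,0,0,0,8],[-1.5,0.5,86,0,0,0,8]]]' 60; python3 -m creep '[[[0,0,-40,0,0,0,8],[0,0,-80,0,0,0,8],[0,0,-110,0,0,113,8],[0,0,-110,0,0,113,8],[0,0,-110,0,0,113,8],[0,0,-110,0,0,113,8],[0,0,-110,0,0,113,8],[0,0,-110,0,0,113,8],[0,0,-110,0,0,113,8],[0,0,-110,0,0,113,8],[0,0,-110,0,0,113,8],[0,0,-110,0,0,113,8],[0,0,-110,0,0,113,8],[0,0,-110,0,0,113,8],[0,0,-110,0,0,113,8],[0,0,-110,0,0,113,8],[0,0,-110,0,0,113,8],[0,0,-110,0,0,113,8],[0,0,-110,0,0,113,8],[0,0,-110,0,0,113,8]]]'; python3 -c "
from m import *;v=View('wrist','w17');meas(v);go(595.2,38.4,100,174)"
```

```text
time_s: 25.72
position: [0.431, 0.0362, 0.0263]
tcp_rot: [0.002, 0.804, -0.595, -0.002]
ft_force: [-0.0, -0.3, 5.9]
gripper_width: 0.193
gripper_force: 61.3
time_s: 27.38
position: [0.4304, 0.0365, 0.1346]
tcp_rot: [-0.004, 0.051, 0.999, -0.001]
ft_force: [0.4, 0.1, 1.2]
gripper_width: 0.199
gripper_force: 60.5
grn [([54.0, 363.0], [[549.6, -186.2], [20.8, 21.7], 160.10000610351562]), ([551.0, 390.0], [[628.9, 275.1], [17.6, 53.0], 10.399999618530273])]
org [([281.0, 238.0], [[440.6, 36.5], [26.3, 26.9], 174.1999969482422]), ([293.0, 366.0], [[564.1, 36.4], [7.8, 18.4], 84.19999694824219]), ([557.0, 367.0], [[587.4, 263.7], [5.1, 13.5], 10.399999618530273])]
blue [([281.0, 293.0], [[516.0, 28.6], [32.6, 93.3], 174.1999969482422]), ([372.0, 392.0], [[644.6, 113.3], [10.6, 36.6], 34.900001525878906])]
GO (595.2, 38.4, 100, 174) shift [-163.9   18.7   33.3] rot [-0.1 -0.5  0.2] now [430.5  36.4 134.7] yaw 174.2 t 27.4333 w 0.2 gf 60.5
```

```bash
python3 -m creep '[[[-165,19,0,0,0,0,8],[-165,19,0,0,0,0,8],[-165,19,0,0,0,0,8],[-165,19,30,0,0,0,8],[-165,19,35,0,0,0,8],[-165,19,35,0,0,0,8],[-165,19,35,0,0,0,8],[-165,19,35,0,0,0,8]]]'>/dev/null; python3 -c "
from m import *;v=View('wrist','w18');meas(v);go(597,38.1,79,174)
print('cell axis px',[v.px(tool()[:3,3]+tool()[:3,:3]@[a,0,.019-0.0]) .round(1).tolist() for a in(.0325,0,-.03)])"
```

```text
grn [([189.0, 278.0], [[620.0, -28.3], [27.5, 32.8], 144.89999389648438])]
org [([280.0, 218.0], [[580.5, 39.9], [30.5, 41.8], 174.10000610351562]), ([392.0, 209.0], [[581.1, 108.8], [28.7, 30.5], 84.0999984741211]), ([509.0, 204.0], [[582.6, 177.7], [17.5, 30.9], 84.0999984741211])]
blue [([281.0, 293.0], [[656.7, 32.6], [28.4, 80.6], 174.3000030517578]), ([380.0, 266.0], [[638.9, 112.1], [22.6, 58.7], 174.0])]
GO (597, 38.1, 79, 174) shift [-1.2  0.  21.1] rot [-0.1 -0.4  0.1] now [596.   38.2 100.1] yaw 174.1 t 28.15 w 0.195 gf 60.5
cell axis px [[279.1, 216.3], [279.2, 275.5], [279.3, 323.4]]
```

```bash
python3 -m creep '[[[0,-0.3,12,0,0,0,8],[0,-0.3,21,0,0,0,8],[0,-0.3,21,0,0,0,8],[-6,-0.3,21,0,0,0,8],[-12,-0.3,21,0,0,0,8],[-19,-0.3,21,0,0,0,8],[-19,-0.3,21,0,0,0,8],[-19,-0.3,21,0,0,0,8],[-19,-0.3,28,0,0,0,8],[-19,-0.3,36,0,0,0,8],[-19,-0.3,44,0,0,0,8],[-19,-0.3,48,0,0,0,8],[-19,-0.3,48,0,0,0,8],[-19,-0.3,48,0,0,0,8]]]'; python3 -c "
from m import *;go(605.2,37.3,51,174)"
```

```text
time_s: 29.32
position: [0.6146, 0.0359, 0.0512]
tcp_rot: [-0.004, 0.052, 0.999, -0.001]
ft_force: [-4.9, 0.2, 1.1]
gripper_width: 0.194
gripper_force: 60.8
GO (605.2, 37.3, 51, 174) shift [9.5 0.4 0.2] rot [-0.1 -0.5  0. ] now [614.6  35.9  51.2] yaw 174.0 t 29.3167 w 0.194 gf 60.8
```

```bash
python3 -m creep '[[[4,0,0,0,0,0,8],[7,0,0,0,0,0,8],[7,0,0,0,0,0,8],[7,0,0,0,0,0,30],[7,0,0,0,0,0,30],[7,0,0,0,0,0,30],[7,0.5,-30,0,0,0,30],[7,0.5,-60,0,0,0,40],[40,50,-90,0,0,0,40],[70,100,-150,0,0,0,40],[70,100,-150,0,0,0,40],[70,100,-150,0,0,0,40],[70,100,-150,0,0,0,40],[70,100,-150,0,0,0,40]]]'; python3 -c "
from m import *;v=View('wrist','w19');meas(v);cells(v);go(431,305,110,144.7)"
```

```text
time_s: 30.48
position: [0.5583, 0.1437, 0.2032]
tcp_rot: [-0.001, 0.051, 0.999, -0.001]
ft_force: [-0.1, -0.7, -0.1]
gripper_width: 0.47
gripper_force: 0.0
grn [([127.0, 265.0], [[619.7, -27.7], [26.8, 32.6], 127.19999694824219]), ([424.0, 254.0], [[639.9, 289.5], [15.8, 45.8], 2.4000000953674316]), ([429.0, 196.0], [[575.7, 291.1], [16.5, 44.7], 2.5999999046325684])]
org [([177.0, 220.0], [[573.7, 40.2], [27.4, 28.6], 84.0999984741211]), ([247.0, 221.0], [[580.7, 108.4], [27.4, 28.9], 84.0999984741211]), ([316.0, 218.0], [[582.3, 176.8], [16.6, 30.2], 84.0999984741211]), ([426.0, 229.0], [[604.2, 283.6], [14.8, 14.9], 178.89999389648438]), ([431.0, 167.0], [[543.3, 285.2], [14.0, 14.5], 92.5]), ([460.0, 8.0], [[417.9, 300.8], [14.6, 15.4], 144.39999389648438])]
blue [([186.0, 256.0], [[629.0, 26.1], [20.3, 53.1], 173.5]), ([250.0, 256.0], [[636.6, 99.8], [19.3, 52.9], 174.60000610351562]), ([438.0, 42.0], [[435.7, 302.1], [17.4, 49.4], 144.6999969482422])]
cell mid [619.2  27.7] dir -179.6 sep 44.4 rect (array([627.3,  27.5]), array([20.1, 52.5]), np.float32(173.5)) [186. 256.]
cell mid [626.3 101.2] dir 176.7 sep 43.7 rect (array([634.8, 100.4]), array([19.1, 52.3]), np.float32(174.6)) [250. 256.]
cell mid [429.4 305.4] dir 143.7 sep 30.5 rect (array([436.2, 300.5]), array([17.2, 48.8]), np.float32(144.7)) [438.  42.]
GO (431, 305, 110, 144.7) shift [142.3 148.5  91.7] rot [-0.2 -0.2 29.4] now [557.7 142.7 201.3] yaw 174.1 t 30.5333 w 0.469 gf 0.0
```

```bash
python3 -m creep '[[[142,148,92,0,0,29.4,40],[142,148,92,0,0,29.4,40],[142,148,92,0,0,29.4,40],[142,148,92,0,0,29.4,40],[142,148,92,0,0,29.4,40],[142,148,92,0,0,29.4,40],[142,148,92,0,0,29.4,40],[142,148,92,0,0,29.4,40],[142,148,92,0,0,29.4,40]]]'>/dev/null; python3 -c "
from m import *;v=View('wrist','w20');cells(v);go(430.1,304.8,27,144.7)"
```

```text
cell mid [432.3 304.1] dir 144.2 sep 30.9 rect (array([439.1, 299. ]), array([16.6, 48.5]), np.float32(145.0)) [282. 232.]
GO (430.1, 304.8, 27, 144.7) shift [ 1.7  0.7 82.5] rot [-0.3 -0.3 -0.2] now [431.7 303.4 109.5] yaw 144.5 t 31.3333 w 0.466 gf 0.0
```

```bash
python3 -m creep '[[[0,0.5,40,0,0,0,40],[0,0.5,75,0,0,0,40],[0,0.5,83,0,0,0,40],[0,0.5,83,0,0,0,40],[0,0.5,83,0,0,0,8],[0,0.5,83,0,0,0,8],[0,0.5,83,0,0,0,8],[0,0.5,83,0,0,0,8],[0,0.5,83,0,0,0,8],[0,0.5,83,0,0,0,8],[0,0.5,83,0,0,0,8]]]' 60; python3 -m creep '[[[0,0,-40,0,0,0,8],[0,0,-80,0,0,0,8],[0,0,-110,0,0,-29.5,8],[0,0,-110,0,0,-29.5,8],[0,0,-110,0,0,-29.5,8],[0,0,-110,0,0,-29.5,8],[0,0,-110,0,0,-29.5,8],[0,0,-110,0,0,-29.5,8],[0,0,-110,0,0,-29.5,8]]]'; python3 -c "
from m import *;v=View('wrist','w21');meas(v);go(610.2,174.3,100,174)"
```

```text
time_s: 32.25
position: [0.4314, 0.305, 0.028]
tcp_rot: [-0.002, 0.304, 0.953, -0.001]
ft_force: [0.7, -2.2, 4.8]
gripper_width: 0.198
gripper_force: 61.3
time_s: 33.0
position: [0.4302, 0.305, 0.1359]
tcp_rot: [-0.004, 0.052, 0.999, -0.001]
ft_force: [0.5, 0.4, -0.1]
gripper_width: 0.195
gripper_force: 60.6
grn [([291.0, 354.0], [[563.1, 301.3], [14.8, 36.1], 1.600000023841858])]
org [([14.0, 395.0], [[572.1, 45.6], [25.8, 27.6], 67.5999984741211]), ([282.0, 240.0], [[442.3, 304.8], [25.2, 26.1], 175.0])]
blue [([26.0, 408.0], [[627.7, 3.4], [11.5, 34.9], 121.5999984741211]), ([281.0, 294.0], [[516.4, 297.1], [31.8, 91.6], 173.89999389648438])]
GO (610.2, 174.3, 100, 174) shift [-192.7 -111.2   34.6] rot [-0.1 -0.5  0. ] now [430.4 305.  136. ] yaw 174.0 t 33.05 w 0.195 gf 60.6
```

```bash
python3 -m creep '[[[-192,-111,0,0,0,0,8],[-192,-111,0,0,0,0,8],[-192,-111,0,0,0,0,8],[-192,-111,0,0,0,0,8],[-192,-111,30,0,0,0,8],[-192,-111,35,0,0,0,8],[-192,-111,35,0,0,0,8],[-192,-111,35,0,0,0,8],[-192,-111,35,0,0,0,8]]]'>/dev/null; python3 -c "
from m import *;v=View('wrist','w22');meas(v);go(610.4,174.3,80,174)"
```

```text
grn [([8.0, 278.0], [[622.5, -16.8], [12.8, 31.0], 157.6999969482422]), ([447.0, 260.0], [[638.5, 287.6], [17.3, 46.5], 1.5]), ([456.0, 171.0], [[577.0, 289.0], [17.5, 44.2], 1.600000023841858])]
org [([52.0, 208.0], [[573.8, 39.5], [28.3, 29.6], 84.0999984741211]), ([166.0, 209.0], [[580.8, 108.0], [28.2, 30.1], 84.0999984741211]), ([279.0, 219.0], [[594.8, 175.0], [29.9, 43.0], 172.6999969482422]), ([451.0, 222.0], [[604.1, 281.4], [14.5, 15.1], 176.39999389648438]), ([460.0, 124.0], [[546.8, 282.0], [13.2, 15.6], 89.0999984741211])]
blue [([80.0, 264.0], [[627.2, 16.2], [25.9, 59.5], 174.39999389648438]), ([178.0, 265.0], [[636.3, 92.5], [22.2, 58.9], 174.1999969482422]), ([281.0, 294.0], [[672.1, 169.7], [28.0, 79.4], 173.89999389648438])]
GO (610.4, 174.3, 80, 174) shift [-0.9 -1.5 21.2] rot [-0.1 -0.4  0.2] now [609.8 175.9 101.2] yaw 174.2 t 33.85 w 0.192 gf 60.6
```

```bash
python3 -m creep '[[[0,-1.7,12,0,0,0,8],[0,-1.7,21,0,0,0,8],[0,-1.7,21,0,0,0,8],[-6,-1.7,21,0,0,0,8],[-12,-1.7,21,0,0,0,8],[-18.5,-1.7,21,0,0,0,8],[-18.5,-1.7,21,0,0,0,8],[-18.5,-1.7,21,0,0,0,8],[-18.5,-1.7,28,0,0,0,8],[-18.5,-1.7,36,0,0,0,8],[-18.5,-1.7,44,0,0,0,8],[-18.5,-1.7,48,0,0,0,8],[-18.5,-1.7,48,0,0,0,8],[-18.5,-1.7,48,0,0,0,8]]]'; python3 -c "
from m import *;go(619.4,173.4,53,174)"
```

```text
time_s: 35.02
position: [0.6277, 0.1714, 0.0528]
tcp_rot: [-0.004, 0.051, 0.999, -0.001]
ft_force: [-5.0, -0.3, 0.9]
gripper_width: 0.193
gripper_force: 60.8
GO (619.4, 173.4, 53, 174) shift [ 8.4  1.2 -0.1] rot [-0.1 -0.5  0.1] now [627.7 171.4  52.8] yaw 174.1 t 35.0167 w 0.193 gf 60.8
```

```bash
python3 -m creep '[[[4,0.5,0,0,0,0,8],[7.5,0.5,0,0,0,0,8],[7.5,0.5,0,0,0,0,8],[7.5,0.5,0,0,0,0,30],[7.5,0.5,0,0,0,0,30],[7.5,0.5,0,0,0,0,30],[7.5,0.5,-30,0,0,0,30],[7.5,0.5,-60,0,0,0,40],[15,0,-100,0,0,0,60],[30,-20,-140,0,0,0,85],[40,-60,-180,0,0,0,85],[60,-100,-200,0,0,0,85],[60,-100,-200,0,0,0,85],[60,-100,-200,0,0,0,85]]]'; python3 -c "
from m import *;v=View('wrist','w23');meas(v);go(530,-215,270,174)"
```

```text
time_s: 36.18
position: [0.5609, 0.0749, 0.2595]
tcp_rot: [0.002, 0.053, 0.999, -0.001]
ft_force: [1.4, 0.8, 0.4]
gripper_width: 0.992
gripper_force: 0.0
grn [([60.0, 211.0], [[570.7, -194.0], [21.8, 22.7], 63.099998474121094]), ([203.0, 235.0], [[619.8, -28.4], [27.4, 30.3], 169.8000030517578]), ([459.0, 225.0], [[640.6, 287.0], [17.4, 45.6], 1.2999999523162842]), ([465.0, 174.0], [[576.3, 288.5], [17.5, 44.8], 1.600000023841858])]
org [([252.0, 195.0], [[573.5, 40.7], [27.5, 30.1], 83.9000015258789]), ([311.0, 195.0], [[580.8, 108.8], [27.5, 29.8], 83.9000015258789]), ([371.0, 195.0], [[588.0, 176.6], [27.5, 29.9], 83.9000015258789]), ([462.0, 203.0], [[606.6, 280.7], [13.6, 14.4], 5.099999904632568]), ([468.0, 149.0], [[544.6, 282.2], [13.8, 14.2], 90.30000305175781])]
blue [([255.0, 227.0], [[626.4, 33.4], [18.8, 51.3], 174.0]), ([310.0, 227.0], [[634.0, 105.8], [19.9, 51.3], 173.89999389648438]), ([366.0, 227.0], [[641.8, 179.2], [20.3, 51.3], 173.89999389648438])]
GO (530, -215, 270, 174) shift [   0.4 -293.3  -12.6] rot [-0.1  0.1 -0. ] now [561.3  76.6 257.1] yaw 174.0 t 36.2333 w 0.995 gf 0.0
```

View pics/w23.png

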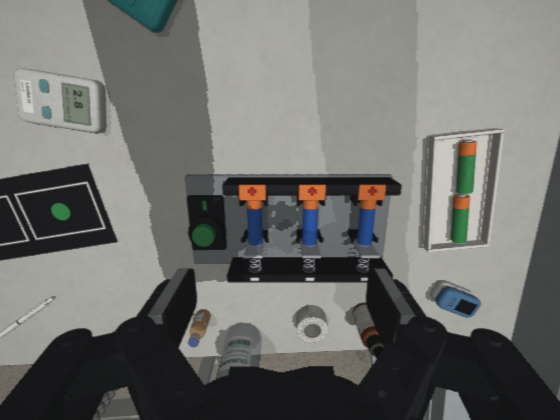

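The view shows all three blue cells seated identically at (255,227), (310,227) and (366,227). The tray is good, and the dropper at (365,328) and vial at (200,328) are standing. Now the loggers.

```bash
python3 -m creep '[[[15,-295,-20,0,0,0,85],[15,-295,-20,0,0,0,85],[15,-295,-20,0,0,0,85],[15,-295,-20,0,0,0,85],[15,-295,-20,0,0,0,85],[15,-295,-20,0,0,0,85],[15,-295,-20,0,0,0,85],[15,-295,-20,0,0,0,85],[15,-295,-20,0,0,0,85],[15,-295,-20,0,0,0,85]]]'>/dev/null; cat >> m.py <<'E'
def loggers(v):
  for b in v.blobs((0,0,120),(180,45,255),1200):
    r=v.rect(b[2],.019)
    if 40<r[1][0]<80 and 70<r[1][1]<120: print("logger?",b[0].round(),[x.tolist() for x in r])
  for b in v.blobs(*GRN,120): print("dot",b[0].round(),(v.at(b[0],0)*1000).round(1)[:2])
  m=cv2.inRange(v.hsv,np.array((0,0,0)),np.array((180,255,60)))
  for b in v.blobs((0,0,0),(180,255,60),4000): print("dark",b[0].round(),[x.tolist() for x in v.rect(b[2],0)])
E
python3 -c "
from m import *;v=View('wrist','w24');loggers(v);go(530,-215,270,174)"
```

```text
dot [202. 233.] [ 586.6 -331.1]
dot [279. 220.] [ 579.7 -221.1]
dot [430. 244.] [637.7 -11.6]
dark [274. 339.] [[736.3, -236.7], [440.0, 996.1], 84.0999984741211]
GO (530, -215, 270, 174) shift [-14.8  -1.1   2.7] rot [-0.  -0.5  0.2] now [ 515.4 -212.4  272.8] yaw 174.2 t 37.1167 w 0.994 gf 0.0
```

View pics/w24.png

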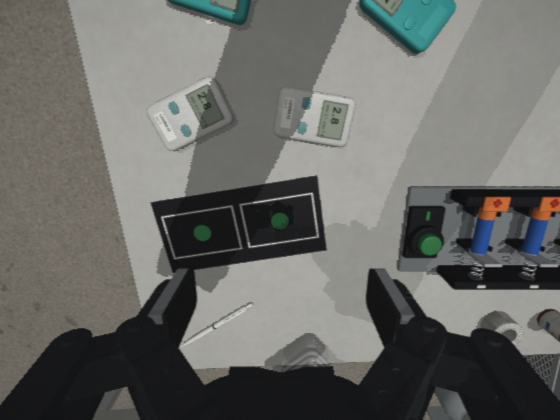

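The view shows the white loggers at (190,113), apparently rotated since the start (the announced knock), and at (315,115). The place centres with green dots are at (202,233) and (279,220). Turquoise ones at the top are to be ignored.

```bash
python3 -c "
from m import *;v=View('wrist')
for C in([(282,87),(356,95),(350,147),(275,138)],[(146,109),(211,77),(233,117),(170,152)]):
  P=np.array([v.at(c,.017)[:2] for c in C])*1000;print(P.mean(0).round(1),(P[1]-P[0]+P[2]-P[3]).round(),np.degrees(np.arctan2(*(P[1]-P[0]+P[2]-P[3])[::-1])).round(1),[np.linalg.norm(P[i]-P[i-1]).round() for i in range(4)])
go(470,-185,120,86)"
```

```text
[ 447.9 -162.8] [ 37. 175.] 78.0 [np.float64(58.0), np.float64(87.0), np.float64(60.0), np.float64(93.0)]
[ 429.4 -311.5] [-60. 166.] 109.7 [np.float64(55.0), np.float64(87.0), np.float64(49.0), np.float64(90.0)]
GO (470, -185, 120, 86) shift [ 46.7  22.4 153.5] rot [-0.4 -0.3 88.3] now [ 515.5 -212.   273.1] yaw 174.3 t 37.1667 w 0.996 gf 0.0
```

```bash
python3 -m creep '[[[72,42,130,0,0,96,85],[72,42,130,0,0,96,85],[72,42,130,0,0,96,85],[72,42,130,0,0,96,85],[72,42,130,0,0,96,85],[72,42,130,0,0,96,85],[72,42,130,0,0,96,85],[72,42,130,0,0,96,85],[72,42,130,0,0,96,85],[72,42,130,0,0,96,85],[72,42,130,0,0,96,85],[72,42,130,0,0,96,85],[72,42,130,0,0,96,85],[72,42,130,0,0,96,85],[72,42,130,0,0,96,85],[72,42,130,0,0,96,85]]]'>/dev/null; python3 -c "
from m import *;v=View('wrist','w25');go(448,-163,30,78);print(v.px([.448,-.163,.019]))
cv2.imwrite('pics/w25c.png',v.im[80:380,100:460,::-1])"
```

```text
GO (448, -163, 30, 78) shift [  1.    1.8 114.1] rot [-0.4  0.1  0.3] now [ 446.9 -163.5  144.1] yaw 78.3 t 38.55 w 0.996 gf 0.0
[281.78854    210.29286042]
```

View pics/w25c.png

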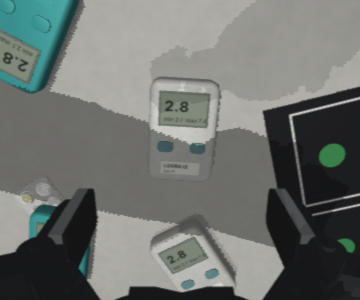

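The crop shows the white logger centred at (181,129), i.e. frame (281,209), which is where expected. It lies parallel to the jaws with the screen up. No more picture views; the rest I'll check by numbers.

```bash
python3 -m creep '[[[0,1,40,0,0,1,85],[0,1,80,0,0,1,85],[0,1,110,0,0,1,85],[0,1,117,0,0,1,85],[0,1,117,0,0,1,85],[0,1,117,0,0,1,85]]]' 25; python3 -m creep '[[[0,0,0,0,0,0,48],[0,0,0,0,0,0,48],[0,0,0,0,0,0,48],[0,0,0,0,0,0,48],[0,0,0,0,0,0,48],[0,0,0,0,0,0,48],[0,0,0,0,0,0,48]]]'; python3 -c "
from m import *;go(579.7,-221.1,26,93.6)"
```

```text
time_s: 39.05
position: [0.4472, -0.1651, 0.0281]
tcp_rot: [-0.001, 0.782, 0.624, -0.003]
ft_force: [-0.2, 0.3, 0.3]
gripper_width: 0.992
gripper_force: 0.0
time_s: 39.63
position: [0.4487, -0.1661, 0.0301]
tcp_rot: [0.0, 0.782, 0.623, -0.002]
ft_force: [-0.5, 1.6, 7.3]
gripper_width: 0.669
gripper_force: 27.1
GO (579.7, -221.1, 26, 93.6) shift [-24.4 140.    3.9] rot [ -0.2   0.2 -16.5] now [ 448.7 -166.1   30.1] yaw 77.1 t 39.6333 w 0.669 gf 27.1
```

```bash
python3 -m creep '[[[-2,15,0,0,0,-2,48],[-5,30,0,0,0,-4,48],[-8,45,0,0,0,-6,48],[-11,60,0,0,0,-8,48],[-14,75,0,0,0,-10,48],[-17,90,0,0,0,-12,48],[-20,105,0,0,0,-14,48],[-23,120,0,0,0,-16,48],[-26,135,0,0,0,-16.5,48],[-27,140,0,0,0,-16.5,48],[-27,140,0,0,0,-16.5,48],[-27,140,0,0,0,-16.5,48]]]'; python3 -c "
from m import *;go(579.7,-224,26,93.6)"
```

```text
time_s: 40.63
position: [0.5784, -0.2234, 0.0299]
tcp_rot: [-0.001, 0.684, 0.729, -0.003]
ft_force: [-3.2, 1.5, 8.6]
gripper_width: 0.675
gripper_force: 27.0
GO (579.7, -224, 26, 93.6) shift [-0.7  1.3  3.9] rot [-0.3  0.2  0. ] now [ 578.4 -223.4   29.9] yaw 93.6 t 40.6333 w 0.675 gf 27.0
```

```bash
python3 -m creep '[[[0,1,0,0,0,0,48],[0,1,0,0,0,0,85],[0,1,0,0,0,0,85],[0,1,0,0,0,0,85],[0,1,0,0,0,0,85],[0,1,-10,0,0,0,85],[0,1,-50,0,0,0,85],[0,1,-90,0,0,0,85],[0,1,-130,0,0,0,85],[0,1,-160,0,0,0,85],[0,1,-160,0,0,0,85],[0,1,-160,0,0,0,85]]]'; python3 - <<'E'
from m import *
v=View('wrist','w26');go(579.7,-224,26,93.6)
for th in(120,150,175):
  for b in v.blobs((0,0,th),(180,60,255),2000):
    r=v.rect(b[2],.019);print(th,b[0].round(),b[1],[x.tolist() for x in r])
loggers(v);print(v.px([.5797,-.221,.019]),v.px([.431,-.312,.019]))
E
```

```text
time_s: 41.63
position: [0.5812, -0.2232, 0.1907]
tcp_rot: [0.001, 0.684, 0.729, -0.002]
ft_force: [0.7, -0.2, -0.9]
gripper_width: 0.992
gripper_force: 0.0
GO (579.7, -224, 26, 93.6) shift [ -1.1   0.5 161.8] rot [-0.3  0.1  0. ] now [ 580.  -222.6  187.8] yaw 93.6 t 41.6833 w 0.998 gf 0.0
120 [ 79. 275.] 15172.5 [[353.9, -345.3], [150.3, 212.3], 50.599998474121094]
120 [264. 323.] 8581.5 [[575.0, -387.7], [123.1, 282.5], 160.5]
120 [281. 178.] 4571.5 [[579.4, -215.5], [62.7, 91.9], 93.5999984741211]
120 [338. 106.] 84111.5 [[653.8, -130.2], [279.1, 530.0], 148.5]
150 [ 75. 277.] 13819.0 [[353.6, -345.0], [149.2, 210.1], 50.20000076293945]
150 [195.  70.] 31008.0 [[507.6, -125.3], [125.6, 290.8], 158.1999969482422]
150 [265. 323.] 8104.5 [[590.9, -357.6], [130.7, 256.0], 177.10000610351562]
150 [280. 173.] 3953.0 [[578.6, -210.2], [61.8, 82.0], 93.0]
150 [446. 205.] 19996.0 [[724.2, -217.2], [188.2, 319.0], 87.30000305175781]
logger? [281. 178.] [[579.4, -215.5], [62.7, 91.9], 93.5999984741211]
dot [278. 279.] [ 586.3 -331.4]
dark [278. 222.] [[582.9, -275.8], [110.1, 226.3], 93.5999984741211]
dark [281. 373.] [[593.1, -439.7], [243.3, 798.0], 3.700000047683716]
[278.36045673 192.65392897] [136.72759033 264.74370963]
```

```bash
cat >> m.py <<'E'
def btn(v):
  "loggers from their two teal buttons (30 mm apart, 18 mm from centre along long axis, away from the screen)"
  B=[b for b in v.blobs((80,70,50),(100,255,255),25) if b[1]<400]
  for i in range(len(B)):
    for j in range(i):
      p,q=[v.at(B[k][0],.019)*1000 for k in(i,j)];d=np.linalg.norm(p-q)
      if 24<d<36:
        m=(p+q)/2;u=(p-q)/d;n=np.array([-u[1],u[0],0])
        br=[]
        for s in(1,-1):
          x=v.px((m+s*n*38)/1000).round().astype(int);br.append(v.im[max(0,x[1]-3):x[1]+4,max(0,x[0]-3):x[0]+4].mean() if (x>=0).all() else -1)
        print("btn",B[i][0].round(),B[j][0].round(),"d",d.round(1),"mid",m.round(1)[:2],"centre+",(m+n*18).round(1)[:2],"centre-",(m-n*18).round(1)[:2],"screen brightness +,-",np.round(br),"axis",np.degrees(np.arctan2(n[1],n[0])).round(1))
E
python3 -c "
from m import *;v=View('wrist');btn(v)"
python3 -m creep '[[[-80,-155,0,0,0,-16,85],[-80,-155,0,0,0,-16,85],[-80,-155,0,0,0,-16,85],[-80,-155,20,0,0,-16,85],[-80,-155,44,0,0,-16,85],[-80,-155,44,0,0,-16,85],[-80,-155,44,0,0,-16,85],[-80,-155,44,0,0,-16,85]]]'>/dev/null
python3 - <<'E'
from m import *
v=View('wrist','w27');btn(v);go(429.4,-311.5,30,109.7)
for th in(165,180,195):
  for b in v.blobs((0,0,th),(180,60,255),1500):
    r=v.rect(b[2],.019)
    if r[1][1]<140:print(th,b[0].round(),b[1],[x.tolist() for x in r])
E
```

```text
btn [152. 274.] [129. 280.] d 27.9 mid [ 432.8 -324.7] centre+ [ 427.2 -307.5] centre- [ 438.4 -341.8] screen brightness +,- [83. 48.] axis 108.1
btn [294. 209.] [266. 209.] d 27.8 mid [ 580.6 -236. ] centre+ [ 579.9 -218. ] centre- [ 581.4 -254. ] screen brightness +,- [68. 50.] axis 92.2
btn [295. 227.] [263. 226.] d 27.9 mid [ 433.3 -324.7] centre+ [ 427.7 -307.6] centre- [ 438.9 -341.8] screen brightness +,- [ 43. 115.] axis 108.2
btn [499. 194.] [469. 184.] d 28.0 mid [ 581.  -235.8] centre+ [ 580.3 -217.8] centre- [ 581.7 -253.8] screen brightness +,- [69. 34.] axis 92.3
GO (429.4, -311.5, 30, 109.7) shift [  0.6  -0.3 114.1] rot [-0.4 -0.   0. ] now [ 430.6 -311.8  144.1] yaw 109.7 t 42.45 w 0.996 gf 0.0
165 [477. 180.] 3161.0 [[577.1, -223.1], [48.6, 86.1], 92.69999694824219]
180 [345. 120.] 7576.0 [[451.9, -220.5], [69.7, 97.9], 42.20000076293945]
```

```bash
python3 -m creep '[[[3,-1,40,0,0,0.7,85],[3,-1,80,0,0,0.7,85],[3,-1,110,0,0,0.7,85],[3,-1,117,0,0,0.7,85],[3,-1,117,0,0,0.7,85],[3,-1,117,0,0,0.7,85]]]' 25; python3 -m creep '[[[0,0,0,0,0,0,48],[0,0,0,0,0,0,48],[0,0,0,0,0,0,48],[0,0,0,0,0,0,48],[0,0,0,0,0,0,48],[0,0,0,0,0,0,48],[0,0,0,0,0,0,48]]]'; python3 -c "
from m import *;go(586.6,-331.1,30,93.6)"
```

```text
time_s: 42.95
position: [0.4284, -0.3103, 0.0284]
tcp_rot: [-0.001, 0.581, 0.814, -0.003]
ft_force: [0.7, 0.2, 0.4]
gripper_width: 0.995
gripper_force: 0.0
time_s: 43.53
position: [0.4285, -0.3114, 0.0297]
tcp_rot: [0.0, 0.581, 0.814, -0.003]
ft_force: [0.5, 1.1, 5.3]
gripper_width: 0.671
gripper_force: 28.0
GO (586.6, -331.1, 30, 93.6) shift [-69.9 143.2  -0.7] rot [-0.2  0.3 15.3] now [ 428.5 -311.4   29.7] yaw 108.9 t 43.5333 w 0.671 gf 28.0
```

```bash
python3 -m creep '[[[-10,10,0,0,0,2,48],[-20,22,0,0,0,4,48],[-30,36,0,0,0,6,48],[-38,50,0,0,0,8,48],[-46,65,0,0,0,10,48],[-54,80,0,0,0,12,48],[-60,95,0,0,0,14,48],[-65,110,0,0,0,15.3,48],[-69,125,0,0,0,15.3,48],[-72,138,0,0,0,15.3,48],[-73,143,0,0,0,15.3,48],[-73,143,0,0,0,15.3,48],[-73,143,0,0,0,15.3,48]]]'; python3 -m creep '[[[0,0,0,0,0,0,48],[0,0,0,0,0,0,85],[0,0,0,0,0,0,85],[0,0,0,0,0,0,85],[0,0,0,0,0,0,85],[0,0,-10,0,0,0,85],[0,0,-50,0,0,0,85],[0,0,-90,0,0,0,85],[0,0,-130,0,0,0,85],[0,0,-160,0,0,0,85],[0,0,-160,0,0,0,85],[0,0,-160,0,0,0,85]]]'; python3 -c "
from m import *;v=View('wrist','w28');btn(v);loggers(v);go(621,-28.2,120,93.6)"
```

```text
time_s: 44.62
position: [0.5863, -0.3346, 0.0296]
tcp_rot: [0.0, 0.685, 0.729, -0.004]
ft_force: [-3.9, -0.8, 9.6]
gripper_width: 0.672
gripper_force: 28.5
time_s: 45.62
position: [0.5885, -0.3331, 0.1901]
tcp_rot: [0.002, 0.684, 0.729, -0.002]
ft_force: [-0.5, 0.8, -0.8]
gripper_width: 0.996
gripper_force: 0.0
btn [293. 209.] [265. 209.] d 27.9 mid [ 588.6 -347.9] centre+ [ 587.4 -329.9] centre- [ 589.7 -365.8] screen brightness +,- [ 70. 103.] axis 93.7
btn [293.  90.] [262.  89.] d 27.8 mid [ 580.6 -235.7] centre+ [ 579.8 -217.8] centre- [ 581.4 -253.7] screen brightness +,- [79. 46.] axis 92.5
logger? [278.  68.] [[579.9, -222.5], [62.9, 94.4], 93.5]
dark [278.  91.] [[582.9, -275.7], [109.9, 227.0], 93.5999984741211]
dark [281. 373.] [[600.0, -549.5], [243.2, 797.3], 3.799999952316284]
GO (621, -28.2, 120, 93.6) shift [301.6  53.3  65.9] rot [-0.3  0.1  0.1] now [ 587.3 -332.4  186.9] yaw 93.7 t 45.6667 w 0.998 gf 0.0
```

Both loggers are within about 3 mm of their places. Now over the button, checking everything again first.

```bash
python3 -m creep '[[[302,54,0,0,0,-80,0],[302,54,0,0,0,-80,0],[302,54,0,0,0,-80,0],[302,54,0,0,0,-80,0],[302,54,0,0,0,-80,0],[302,54,0,0,0,-80,0],[302,54,0,0,0,-80,0],[302,54,20,0,0,-80,0],[302,54,40,0,0,-80,0],[302,54,60,0,0,-80,0],[302,54,60,0,0,-80,0],[302,54,60,0,0,-80,0],[302,54,60,0,0,-80,0],[302,54,60,0,0,-80,0],[302,54,60,0,0,-80,0]]]' 30; python3 - <<'E'
from m import *
v=View('wrist','w29');meas(v);btn(v);go(620.5,-28.2,75,174)
for b in v.blobs(*GRN,120):print((v.at(b[0],.038)*1000).round(1))
t=View('top')
for n,C in(("g",GRN),("b",BLUE),("o",ORG)):print(n,[(b[0].round(1).tolist(),b[1],(t.at(b[0],.034)*1000).round()[:2].tolist()) for b in t.blobs(*C,8)])
E
```

```text
time_s: 46.92
position: [0.6213, -0.0276, 0.1252]
tcp_rot: [-0.003, 0.056, 0.998, -0.001]
ft_force: [-0.1, 0.4, 0.2]
gripper_width: -0.0
gripper_force: 0.0
grn [([278.0, 222.0], [[620.6, -28.6], [27.7, 29.5], 173.5])]
org [([375.0, 148.0], [[574.1, 41.0], [29.0, 30.7], 83.5]), ([480.0, 147.0], [[581.2, 109.2], [28.9, 30.8], 83.5]), ([557.0, 165.0], [[595.9, 158.6], [3.8, 9.8], 9.800000190734863])]
blue [([367.0, 206.0], [[624.4, 43.5], [21.5, 55.5], 175.10000610351562]), ([460.0, 205.0], [[632.2, 119.2], [24.6, 55.2], 174.3000030517578]), ([548.0, 208.0], [[641.0, 188.4], [22.5, 60.9], 9.800000190734863])]
btn [ 15. 213.] [  2. 181.] d 26.2 mid [ 581.4 -235.3] centre+ [ 581.9 -217.3] centre- [ 580.8 -253.2] screen brightness +,- [128.  -1.] axis 88.2
GO (620.5, -28.2, 75, 174) shift [ 0.6 -0.5 50.5] rot [-0.1 -0.3 -0.5] now [621.5 -27.7 125.5] yaw 173.5 t 46.9667 w -0.002 gf 0.0
[618.5 -28.3  38. ]
g [([182.1, 202.5], 27.5, [578.0, 298.0]), ([182.3, 180.1], 27.0, [645.0, 297.0]), ([346.3, 114.1], 21.5, [836.0, -202.0]), ([358.5, 112.0], 10.0, [842.0, -239.0])]
b [([223.5, 185.0], 58.0, [628.0, 173.0]), ([246.2, 187.0], 58.0, [620.0, 104.0])]
o [([183.0, 212.5], 12.0, [548.0, 295.0]), ([183.5, 190.5], 9.0, [614.0, 293.0]), ([222.0, 198.7], 50.0, [587.0, 178.0]), ([244.7, 200.9], 57.5, [579.0, 110.0])]
```

```bash
python3 -m creep '[[[2,-0.5,30,0,0,0,0],[2,-0.5,58,0,0,0,0],[2,-0.5,63,0,0,0,0],[2,-0.5,66,0,0,0,0],[2,-0.5,68,0,0,0,0],[2,-0.5,69,0,0,0,0],[2,-0.5,69,0,0,0,0]]]'
```

```text
time_s: 47.6
position: [0.619, -0.0278, 0.0576]
tcp_rot: [-0.003, 0.055, 0.998, -0.001]
ft_force: [-3.0, 0.3, 3.8]
gripper_width: -0.003
gripper_force: 2.2
```

```bash
python3 -m creep '[[[0,0,1,0,0,0,0],[0,0,2,0,0,0,0],[0,0,2.5,0,0,0,0],[0,0,2.5,0,0,0,0],[0,0,2.5,0,0,0,0]]]';  python3 -m creep '[[[0,0,0.7,0,0,0,0],[0,0,0.7,0,0,0,0],[0,0,0.7,0,0,0,0]]]'
```

```text
time_s: 48.02
position: [0.6193, -0.0279, 0.057]
tcp_rot: [-0.002, 0.055, 0.998, -0.001]
ft_force: [-6.3, -0.2, 12.8]
gripper_width: -0.001
gripper_force: 6.2
time_s: 48.27
position: [0.6193, -0.0279, 0.0569]
tcp_rot: [-0.002, 0.055, 0.998, -0.001]
ft_force: [-7.7, 0.4, 14.3]
gripper_width: -0.001
gripper_force: 7.4
```

The button is on its stop: the force rises with no further travel. Lift off and do a final check.

```bash
python3 -m creep '[[[0,0,-20,0,0,0,0],[0,0,-60,0,0,0,0],[20,0,-100,0,0,0,0],[60,-60,-140,0,0,0,40],[90,-100,-190,0,0,0,40],[90,-100,-220,0,0,0,40],[90,-100,-220,0,0,0,40],[90,-100,-220,0,0,0,40],[90,-100,-220,0,0,0,40],[90,-100,-220,0,0,0,40]]]'; python3 - <<'E'
from m import *
v=View('wrist','w30');meas(v);btn(v);go(520,-128,270,174)
for n,P in(("bay3",(.6052,.0373,.034)),("p1",(.5866,-.3311,.0)),("p2",(.5797,-.2211,0))):print(n,v.px(P).round())
t=View('top')
for n,C in(("g",GRN),("b",BLUE),("o",ORG)):print(n,[(b[0].round(1).tolist(),b[1],(t.at(b[0],.034)*1000).round()[:2].tolist()) for b in t.blobs(*C,8)])
E
```

```text
time_s: 49.1
position: [0.5207, -0.1173, 0.2741]
tcp_rot: [-0.002, 0.056, 0.998, -0.001]
ft_force: [-0.2, 0.1, -0.4]
gripper_width: 0.469
gripper_force: 0.0
grn [([356.0, 245.0], [[620.2, -28.2], [27.5, 30.7], 177.5])]
org [([415.0, 208.0], [[574.0, 41.5], [26.9, 29.9], 83.5999984741211]), ([471.0, 207.0], [[581.0, 109.6], [28.2, 30.2], 83.5999984741211]), ([527.0, 207.0], [[587.9, 177.3], [26.8, 31.2], 83.5999984741211])]
blue [([407.0, 238.0], [[628.1, 47.9], [21.2, 51.8], 175.0]), ([460.0, 237.0], [[635.5, 120.1], [23.0, 52.9], 174.10000610351562]), ([513.0, 237.0], [[643.7, 193.4], [24.9, 52.7], 173.10000610351562])]
GO (520, -128, 270, 174) shift [ -1.1 -11.3   2.4] rot [-0.1 -0.4 -0.4] now [ 520.1 -116.6  272.4] yaw 173.6 t 49.15 w 0.465 gf 0.0
bay3 [407. 230.]
p1 [136. 235.]
p2 [211. 223.]
g [([182.0, 201.8], 23.5, [580.0, 298.0]), ([182.4, 180.5], 36.5, [644.0, 296.0]), ([290.6, 186.2], 37.5, [620.0, -29.0]), ([346.2, 114.3], 24.0, [835.0, -202.0]), ([358.4, 112.0], 11.0, [842.0, -239.0])]
b [([223.4, 185.0], 56.0, [628.0, 173.0]), ([246.2, 186.8], 59.0, [621.0, 104.0]), ([268.6, 188.9], 56.0, [613.0, 37.0])]
o [([183.0, 212.5], 12.0, [548.0, 295.0]), ([183.5, 190.5], 9.0, [614.0, 293.0]), ([221.9, 198.6], 50.0, [587.0, 178.0]), ([244.8, 200.6], 54.5, [579.0, 109.0]), ([267.5, 202.7], 55.5, [572.0, 41.0])]
```

```bash
python3 - <<'E'
from m import *
v=View('wrist','w31')
for b in v.blobs((75,50,40),(105,255,255),6):
  if b[1]<300: print(b[0].round(1),b[1],(v.at(b[0],.019)*1000).round(1)[:2])
for th in(100,120,150):
  for b in v.blobs((0,0,th),(180,80,255),800):
    r=v.rect(b[2],.019)
    if r[1][1]<150:print(th,b[0].round(),[x.tolist() for x in r])
E
```

```text
[112.3 236.9] 38.5 [ 574.9 -348.7]
[119.4 255.2] 38.0 [ 602.5 -346.8]
[193.5 222.7] 42.0 [ 566.9 -236.5]
[198.6 241.9] 36.0 [ 594.9 -235.2]
100 [205. 229.] [[574.1, -217.8], [65.0, 99.2], 92.5999984741211]
```

```bash
python3 -c "
from rig import ctrl;print(ctrl.sign_off())"
```

```text
the job is handed in; nothing more can be done
None
```

I handed the job in at about 49 s, with no verdict returned: both green cells flat in the tray, three blue cells seated in the bays, both loggers within about 3 mm of their outlines, the start button pressed to its stop and released, and the dropper bottle and vial not touched.

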